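# Pack a stretcher bar tight under the keeper of a hold-down jig

### The arm

A 6-joint arm with a two-finger parallel gripper is mounted at the origin on the work surface. World frame = base frame: x ahead of the robot, y to its left, z up, the work surface at z = 0. Lengths are in m, angles in rad, forces in N, time in s.
With the tool pointing down it reaches from about 0.25 to 0.725 m from the base axis. Payload 9.7 kg.
Tool frame: the origin (TCP) lies on the centre line of the jaws, within the pads' length; the fingertips stand 14 mm ahead of it and the grasp point (between the pads) lies 5 mm behind it; z points along the fingers, x is the direction in which the jaws open and shut, and the axes are right-handed (so a half turn about z gives the same grasp; the last joint's range is limited). The gripper opens to 85 mm and grips with 20 to 120 N. Pads are 22 mm wide; open, the fingers measure 114 mm over their backs; the gripper's body (76 mm by 85 mm) begins 54 mm behind the grasp point. The pads swing forward as they close: fully open they stand 13 mm farther back than shut.
Start: joints at [-1.33, 0.087, 0.176, 1.66, 0, 1.571], TCP at [0.131, -0.534, 0.245] pointing down, gripper open.
Joint ranges: [-3.13, 3.13], [-0.85, 1.81], [-1.15, 1.24], [-2.2, 2.28], [-1.44, 1.52], [-3.14, 3.14]. Speed limits (rad/s): [2.22, 2.22, 2.57, 3.14, 3.14, 3.14].

### API

Orientations are given as [roll, pitch, yaw] about the fixed x, y, z axes, in that order (R = Rz(yaw) Ry(pitch) Rx(roll)).
In Python, from plant import status, eyes, r gives the robot as it stands.
- The arm moves only by the tool arm_command, never from a script. Its argument "increments" is text: rows parted by semicolons, each of 5 numbers parted by spaces: the opening in per cent of the stroke, from 0 (shut) to 100 (fully open), then the shift along the world's x, y, z in mm, then the turn about the world's z in degrees. In form: fingers x y z turn; .... A call has 1 to 12 rows; each row shifts and turns the pose as measured when the row begins; what a row does not reach is not made up. A row lasts 1/12 s, in which the tool goes at most 41.7 mm and 7.16 degrees, less where a joint would pass 70% of its speed; a pose out of reach is approached as far as the arm can. A call is refused whole if a number of a shift passes 41.7 or a number of a turn 7.16, either way. A call with a gripper value outside its range is refused whole. The fingers move at their own pace and stop on an object; "newtons" is the grip in N (left out, the last holds). Time passes only in rows, so rows that do not move let the fingers close. It gives the time, the measured TCP pose, the force and the opening at its end, in the units of the state.
- status.sense(): the state, without advancing time (a new reading comes with each control period).
- eyes.grab_frame(name): name is "side" or "top" or "wrist"; returns a dict with "image" (480x640x3 uint8, blue, green, red), "intrinsics" (3x3 intrinsics, pixels), "R" (3x3) and "t" (3): a world point X has camera coordinates R X + t; the wrist camera has in their place "T_tool_cam" (4x4, takes a point from camera to tool coordinates, whose origin is the TCP and whose axes are the tool frame's). Camera axes: x right, y down, z forward; pixel columns grow to the right and rows downward; lengths in m; the calibration is good to about 2 mm. The wrist camera is an equidistant fisheye: a pixel r from the principal point sees the ray r / f radians off the axis. A picture is of the moment at which its call begins: read the wrist's pose just before it. There is no depth.
- r.close_job(): hands the job in, once; it reports no verdict.
The state is a dict: "time_s": time; "joint_positions": joint angles; "joint_velocities": joint speeds; "tau": joint torques, N m; "position": TCP position; "tool_rot": TCP orientation; "wrist_force": force on the tool from outside, world axes, zero at the start; "moment": the same for the moment, N m; "opening": opening from 0.0 (shut) to 1.0 (fully open).
Only numpy, scipy, OpenCV 4.12 (cv2) and the standard library are available. Lean on these libraries where they do the work, as an engineer would, in place of code of your own. Each camera call takes 0.05 s, during which the arm holds its last target.

### The job

Swing the jig's keeper bar shut over the walnut stretcher bar until it clicks home in its catch. Then fill the gap between the keeper and the stretcher bar: slide in one or two flat packers, as many as leave room for just the wedge, and then push the wedge in with them, thin end first and right under the keeper, until you feel it go tight, firmly but without ramming it. Finish while still holding the wedge in the gripper and keeping it pressed in, so that the stack stays tight for piercing the screw holes, and leave the other tools alone.

Things in the scene. Friction and masses are not known exactly. Their poses are not given: they have to be found in the camera images.
- jig: hold-down jig fixed to the bench: steel sole plate 200 x 290 x 6 mm, grooved wooden bed block (changed from job to job, so the bar's height differs), pivot post at +x, square catch post at -x. Origin on the bench (z 0) straight under the middle of the shut keeper; +y runs along the stretcher bar, +x (away from the robot) across it. The bed's rims lie 12 mm lower than the bar's top
- keeper (a joint): swing of the keeper, rad: 0 = shut, square across the bar, against a hard stop; grows as its free end swings level towards the jig's +y (most 1.75). Slight friction, stays where left. In the last 0.1 rad its tooth must be pushed over a spring ball (about 4 N at the knob); below 0.05 it snaps shut, and about 4 N towards +y reopens it. The stop takes pushes towards -y, so pack from the +y side
- keeper_knob (a point): middle of the keeper's upright black knob, a cylinder 16 mm in diameter and 24 mm tall that stands on the keeper's free end; its foot, the keeper's upper face, is 12 mm lower and its top 12 mm higher. When shut it lies 88 mm from the jig's middle towards -x
- keeper_pivot (a point): pivot of the keeper, upright axis, 148 mm from the knob, at the height of the keeper's underside. A screw head on top rises 19 mm above this point
- keeper_under (a point): point on the keeper's underside, 60 mm from the pivot: over the middle of the stretcher bar when shut, then its axes run like the jig's. The keeper is a flat steel bar 20 mm wide (y) and 12 mm thick, its underside 65 mm above the bench
- bar: walnut stretcher bar lying loose in the bed's groove along the jig's y, 38 mm wide (x), 20 mm thick, 258 mm long, mitred ends, 0.17 kg; origin at the middle of its underside. A stop at the groove's -y end takes pushes that way
- bar_top (a point): middle of the stretcher bar's flat upper face, under the middle of the shut keeper (within 2 mm along y). The gap to be packed is the height from here to keeper_under, 15 to 29 mm
- packer1: flat plywood packer 50 mm wide (its x), 100 mm long (its y), 8 mm thick, lying flat on the bench; origin at the middle of its underside. All three are alike; one or two are needed
- packer2: flat plywood packer 50 mm wide (its x), 100 mm long (its y), 8 mm thick, lying flat on the bench; origin at the middle of its underside. All three are alike; one or two are needed
- packer3: flat plywood packer 50 mm wide (its x), 100 mm long (its y), 8 mm thick, lying flat on the bench; origin at the middle of its underside. All three are alike; one or two are needed
- wedge: solid wooden wedge 50 mm wide (its x), 120 mm long (its y), flat underneath; its height grows evenly from 3 mm at the thin end (its -y) to 20 mm at the thick end (+y). Lies flat on the bench; origin at the middle of its underside. It goes tight where its height at the keeper's near edge equals what is left of the gap; works with 6 to 14 mm left
- wedge_tip (a point): middle of the lower edge of the wedge's thin end, 60 mm from the wedge's origin
- bradawl: bystander: nickel bradawl 125 mm long, 26 mm thick, lying on the bench; origin under its middle
- roller: bystander: black rubber roller 36 mm in diameter, 90 mm wide, with a handle, lying on the bench; origin under its yoke
Things that resemble listed ones, but are neither listed nor needed, are in the scene too. What is shaped like the packer3 but yellow is not meant.

How it is judged:
By the outcome, as a careful person would: the job done as asked, in the order asked, and still so for the second after the job is handed in, while the arm keeps its last pose, push and grip.
It also fails if it takes over 72 s, if anything falls off the work surface, if the arm or the gripper's body presses on something with over 40 N, if the wrist force passes 120 N, or if a joint passes its speed limit or range.

## Working session

There is one attempt and no reset: what is moved stays moved. The work goes in short steps, Python scripts to look and compute and a tool call to move; the robot and the scene stay as the last step left them, time stands still between calls to the robot, and variables do not carry over. Pictures are saved under pics/ and viewed, and the job is handed in when it is done.

Besides the shell and the picture viewer there is one more tool, called after "Request:" as name(argument=value, ...) on one line, values as JSON. arm_command: Moves the arm, as the interface text tells. Its arguments: {"type":"object","properties":{"increments":{"type":"string"},"newtons":{"type":"number"}},"required":["increments"]}

```bash
ls; mkdir -p pics; python3 - <<'E'
from plant import status, eyes, r
import cv2
print(status.sense())
for n in ("side","top","wrist"):
    f=eyes.grab_frame(n); cv2.imwrite(f"pics/{n}0.png",f["image"])
    print(n,{k:v for k,v in f.items() if k!="image"})
E
```

```text
pics
{'time_s': 0.0, 'joint_positions': array([-1.33000137e+00,  8.74785337e-02,  1.75098376e-01,  1.65981058e+00,
        4.68540212e-06,  1.57083220e+00]), 'joint_velocities': array([-7.57776644e-04,  2.43608735e-05,  6.56262743e-04,  2.86405403e-04,
       -4.77749047e-04, -4.64986727e-04]), 'tau': array([-3.83158665e-03, -5.20387387e+01,  4.64802432e+01,  1.62730302e-02,
       -2.75606089e-05,  1.31642076e-05]), 'position': array([ 0.13110857, -0.53391254,  0.24455457]), 'tool_rot': array([-3.14158802e+00,  1.39440600e-03, -1.33003724e+00]), 'wrist_force': array([ 1.3615789 , -0.08655822,  1.03366304]), 'moment': array([ 0.02760619, -0.00250162, -0.04506454]), 'opening': 1.0025263533782696}
side {'intrinsics': array([[477.06993262,   0.        , 321.86078723],
       [  0.        , 477.06993262, 235.6513763 ],
       [  0.        ,   0.        ,   1.        ]]), 'R': array([[ 0.99662427, -0.08208668, -0.00135389],
       [-0.04546484, -0.53811245, -0.84164597],
       [ 0.06835938,  0.83886636, -0.54002799]]), 't': array([-0.4861455 ,  0.06365118,  1.07944439])}
top {'intrinsics
[... 193 characters left out ...]
27, -0.01793346],
       [-0.99815747, -0.00357635, -0.06057119],
       [ 0.06049665,  0.01818332, -0.99800277]]), 't': array([-0.04041844,  0.49725279,  1.056549  ])}
wrist {'intrinsics': array([[371.64829954,   0.        , 318.13952305],
       [  0.        , 371.64829954, 238.05172765],
       [  0.        ,   0.        ,   1.        ]]), 'T_tool_cam': array([[ 9.99999930e-01,  5.13039885e-05, -3.71860422e-04,
         9.20656527e-05],
       [ 7.10640247e-05,  9.46830061e-01,  3.21734100e-01,
        -8.20058046e-02],
       [ 3.68594868e-04, -3.21734104e-01,  9.46829990e-01,
        -1.30153478e-01],
       [ 0.00000000e+00,  0.00000000e+00,  0.00000000e+00,
         1.00000000e+00]])}
```

View pics/side0.png

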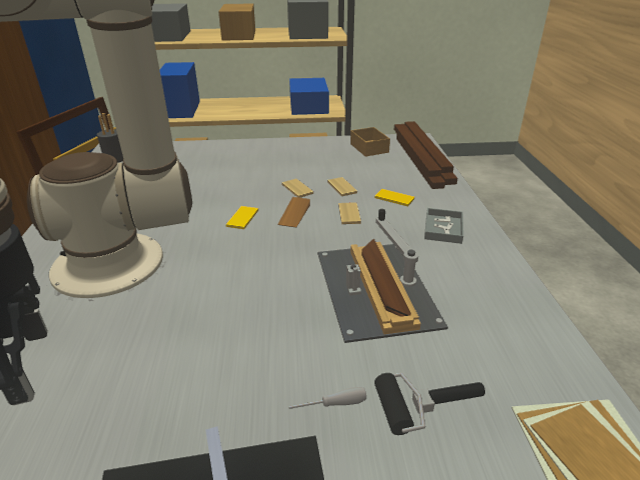

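View pics/top0.png

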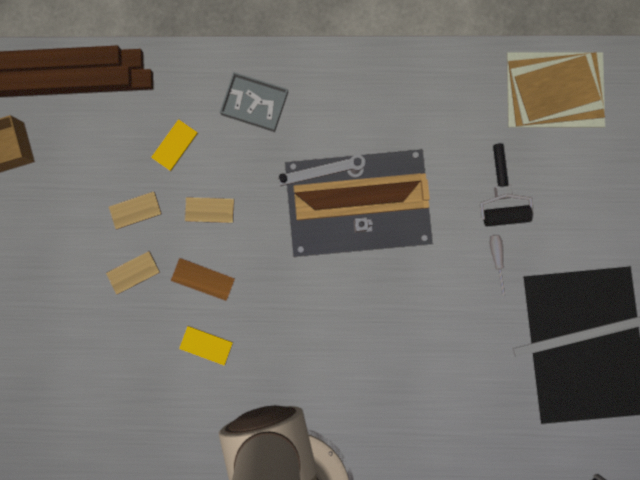

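View pics/wrist0.png

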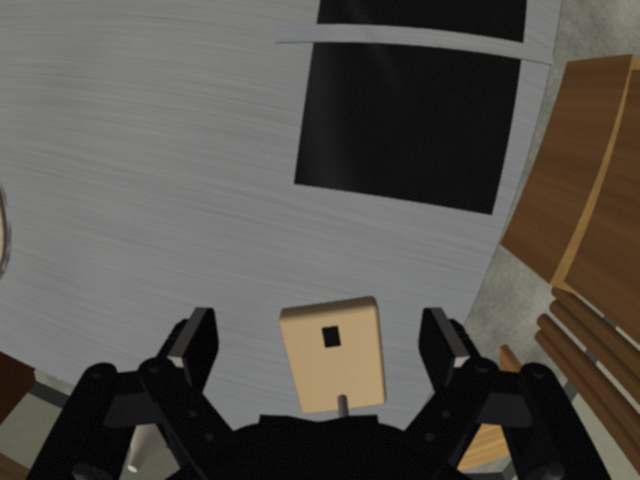

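```bash
cat > h.py <<'E'
import numpy as np, cv2
from plant import status, eyes, r
from scipy.spatial.transform import Rotation as Ro
def px2w(f,uv,z):
    K=f["intrinsics"]; d=f["R"].T@np.linalg.solve(K,[uv[0],uv[1],1]); c=-f["R"].T@f["t"]
    return c+d*(z-c[2])/d[2]
def w2px(f,X):
    p=f["intrinsics"]@(f["R"]@np.asarray(X,float)+f["t"]); return p[:2]/p[2]
def crop(f,x0,y0,w,h,s,name):
    im=cv2.resize(f["image"][y0:y0+h,x0:x0+w],None,fx=s,fy=s,interpolation=cv2.INTER_CUBIC); cv2.imwrite("pics/"+name,im)
def w_ray(f,S,uv):
    K=f["intrinsics"]; v=np.array([(uv[0]-K[0,2])/K[0,0],(uv[1]-K[1,2])/K[1,1]]); th=np.hypot(*v)
    d=np.array([*(v/th*np.sin(th)),np.cos(th)]) if th>0 else np.array([0,0,1.])
    T=f["T_tool_cam"]; R=Ro.from_euler("xyz",S["tool_rot"]).as_matrix()
    return R@T[:3,3]+S["position"], R@(T[:3,:3]@d)
def wpx2w(f,S,uv,z):
    c,d=w_ray(f,S,uv); return c+d*(z-c[2])/d[2]
def w2wpx(f,S,X):
    T=f["T_tool_cam"]; R=Ro.from_euler("xyz",S["tool_rot"]).as_matrix()
    p=T[:3,:3].T@(R.T@(np.asarray(X)-S["position"])-T[:3,3]); th=np.arctan2(np.hypot(p[0],p[1]),p[2]); n=p[:2]/np.hypot(p[0],p[1])
    K=f["intrinsics"]; return n*th*K[0,0]+K[:2,2]
E
python3 - <<'E'
from h import *
f=eyes.grab_frame("top")
crop(f,95,185,150,185,3.2,"t_left.png"); crop(f,270,140,180,130,4.4,"t_jig.png")
f=eyes.grab_frame("side"); crop(f,310,200,150,150,4,"s_jig.png")
E
```

```text
(no output)
```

View pics/t_left.png

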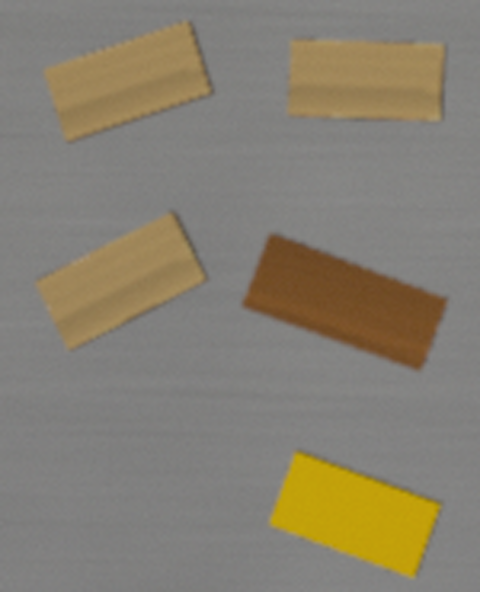

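View pics/t_jig.png

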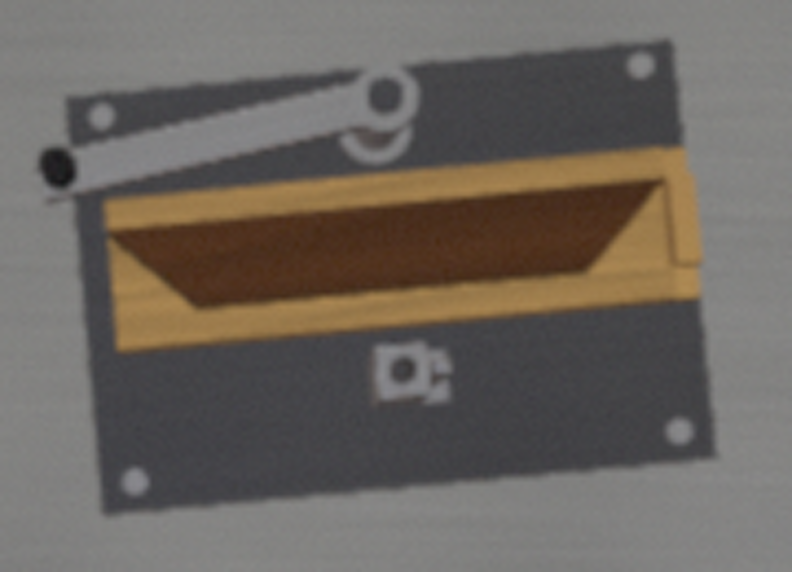

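View pics/s_jig.png

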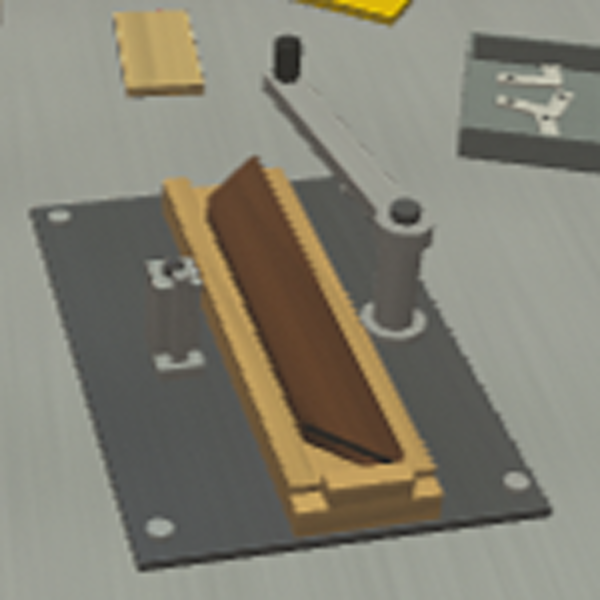

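```bash
python3 - <<'E'
from h import *
f=eyes.grab_frame("top")
def J(p): return (270+p[0]/4.4,140+p[1]/4.4)
def L(p): return (95+p[0]/3.2,185+p[1]/3.2)
def rect(name,ps,z,g):
    P=np.array([px2w(f,g(p),z)[:2] for p in ps]); 
    e=[np.linalg.norm(P[i]-P[(i+1)%4]) for i in range(4)]
    c=P.mean(0); d=(P[1]-P[0]+P[2]-P[3]); 
    print(name,c.round(4),"edges",np.round(e,4),"ang of e0",np.degrees(np.arctan2(d[1],d[0])).round(2))
rect("plate",[(68,98),(672,40),(716,458),(104,514)],.006,J)
rect("bed",[(104,199),(690,148),(699,298),(117,352)],.032,J)
rect("p_a",[(45,70),(190,22),(212,92),(68,141)],.008,L)
rect("p_b",[(36,282),(174,212),(207,278),(71,350)],.008,L)
rect("p_c",[(290,40),(443,43),(441,121),(288,116)],.008,L)
rect("wedge",[(270,233),(447,298),(421,370),(243,305)],.01,L)
print("pivot",px2w(f,J((386,98)),.084),"knob",px2w(f,J((59,167)),.101), "catch", px2w(f,J((403,371)),.07))
E
```

```text
plate [ 0.5884 -0.1363] edges [0.2877 0.1994 0.2881 0.1987] ang of e0 -84.48
bed [ 0.5973 -0.1402] edges [0.2713 0.0697 0.2685 0.0714] ang of e0 -84.71
p_a [0.5712 0.3293] edges [0.0997 0.0485 0.099  0.0493] ang of e0 -71.18
p_b [0.4414 0.3304] edges [0.1    0.0482 0.0991 0.05  ] ang of e0 -62.27
p_c [0.5724 0.1743] edges [0.1001 0.051  0.0999 0.0498] ang of e0 -91.37
wedge [0.4286 0.1847] edges [0.1225 0.049  0.1228 0.0494] ang of e0 -109.65
pivot [ 0.65610776 -0.12915962  0.084     ] knob [0.62200061 0.01339933 0.101     ] catch [ 0.53692985 -0.13758579  0.07      ]
```

Request:
arm_command(increments="45 27 30 0 7;45 27 30 0 7;45 27 30 0 7;45 27 30 0 7;45 27 30 0 7;45 27 30 0 7;45 27 30 0 7;45 27 30 0 7;45 27 30 0 7;45 27 30 0 7;45 27 30 0 7;45 27 30 0 7", newtons=40)

```text
time_s: 1.3
position: [0.4575, -0.1631, 0.2433]
tool_rot: [3.139, -0.001, 0.164]
wrist_force: [0.4, -1.4, 0.0]
opening: 0.453
```

Request:
arm_command(increments="45 27 29 -10 2;45 27 29 -10 2;45 27 29 -10 0;45 27 29 -10 0;45 27 29 -10 0;45 27 29 -10 0;45 0 0 0 0")

```text
time_s: 1.88
position: [0.6237, 0.0217, 0.1813]
tool_rot: [3.138, -0.004, 0.253]
wrist_force: [0.3, 0.5, -0.1]
opening: 0.449
```

```bash
python3 - <<'E'
from h import *
S=status.sense(); f=eyes.grab_frame("wrist"); cv2.imwrite("pics/w1.png",f["image"])
print(S["position"],np.degrees(S["tool_rot"]),S["joint_positions"])
print(w2wpx(f,S,[.622,.0134,.101]),w2wpx(f,S,[.656,-.129,.084]))
E
```

```text
[0.62371428 0.02165528 0.1813417 ] [179.78413401  -0.21662045  14.51669964] [ 0.03594928  0.24768972  0.23469839  1.55330057 -0.00286335  1.35338208]
[312.95516692 266.65425973] [311.06701179 415.0463238 ]
```

View pics/w1.png

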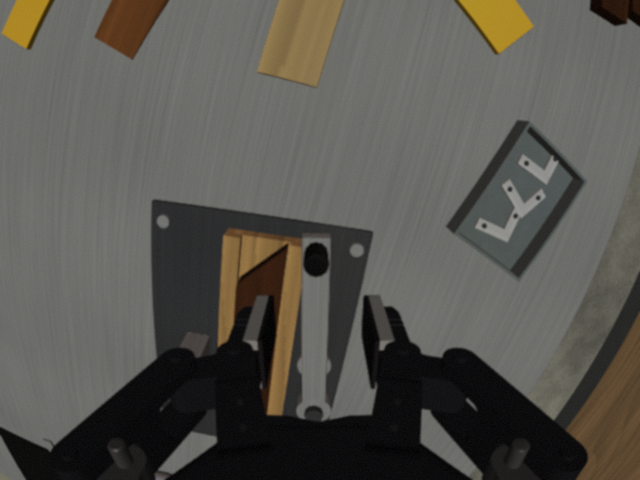

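```bash
python3 - <<'E'
from h import *
S=status.sense(); f=eyes.grab_frame("wrist")
crop(f,140,180,250,250,2.4,"w1c.png")
print("knob",wpx2w(f,S,(316,250),.101),wpx2w(f,S,(316,254),.101),"pivot",wpx2w(f,S,(313,412),.084))
print("tcp px",w2wpx(f,S,S["position"]))
E
```

```text
knob [0.61981038 0.0222344  0.101     ] [0.62045985 0.01970198 0.101     ] pivot [ 0.65554838 -0.12800406  0.084     ]
tcp px [320.09506085 326.90633192]
```

View pics/w1c.png

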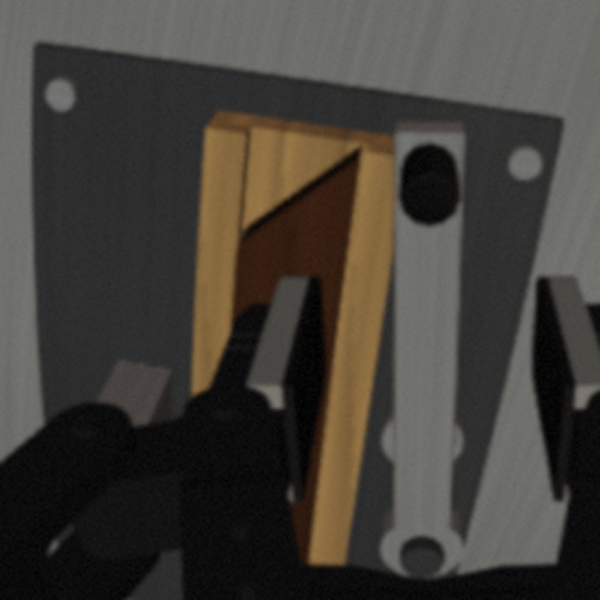

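Request:
arm_command(increments="45 -3 -8 -30 0;45 0 0 -30 0;45 0 0 -20 0;45 0 0 -5 0;45 0 0 0 0")

```text
time_s: 2.4
position: [0.617, 0.0055, 0.1019]
tool_rot: [3.134, -0.011, 0.248]
wrist_force: [-0.1, 0.4, 0.1]
opening: 0.451
```

```bash
python3 - <<'E'
from h import *
S=status.sense(); f=eyes.grab_frame("wrist")
print(S["position"],np.degrees(S["tool_rot"]))
crop(f,140,180,350,250,2.2,"w2c.png")
f=eyes.grab_frame("side")
crop(f,310,160,150,150,4,"s2c.png")
E
```

```text
[0.61700835 0.00554456 0.10190682] [179.54438251  -0.63076637  14.22901246]
```

View pics/w2c.png

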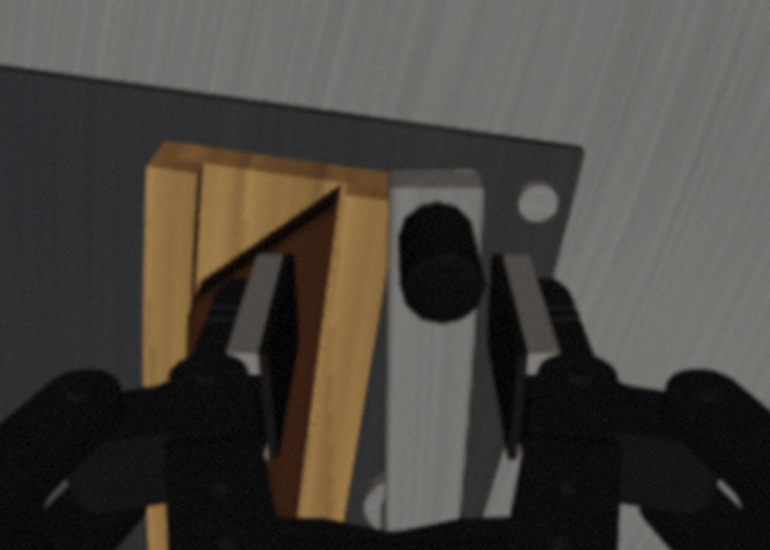

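View pics/s2c.png

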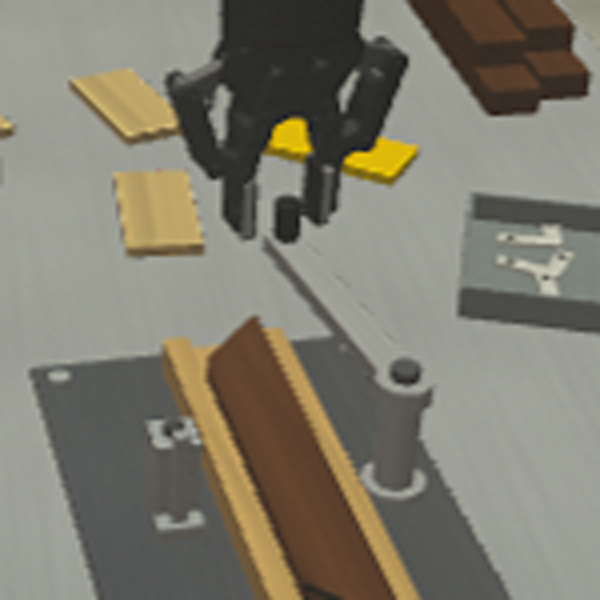

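Request:
arm_command(increments="30 4 9 -5 0;30 0 0 -2 0;30 0 0 0 0;30 0 0 0 0")

```text
time_s: 2.83
position: [0.6246, 0.0153, 0.1018]
tool_rot: [3.132, -0.021, 0.248]
wrist_force: [0.1, -0.6, 0.6]
opening: 0.298
```

```bash
cat > arc.py <<'E'
from h import *
import sys
S=status.sense(); p=S["position"]; P=np.array([.656,-.129]); d=p[:2]-P
print("pose",p,"yaw",np.degrees(S["tool_rot"][2]),"F",S["wrist_force"],"r",np.hypot(*d),"phi",np.degrees(np.arctan2(d[1],d[0])))
phi=np.degrees(np.arctan2(d[1],d[0]))
c=d
for k in range(1,8):
    a=np.radians(phi+6*k); n=.148*np.array([np.cos(a),np.sin(a)]); print(np.round((n-c)*1000,1)); c=n
E
python3 arc.py
```

```text
pose [0.62455069 0.01530885 0.10175673] yaw 14.199148493928918 F [ 0.09960137 -0.57414257  0.63032159] r 0.14769598441738446 phi 102.29427239458771
[-15.   -3.8]
[-14.4  -5.6]
[-13.8  -7.1]
[-12.9  -8.5]
[-12.   -9.8]
[-10.9 -11. ]
[ -9.7 -12.1]
```

Request:
arm_command(increments="30 0 0 -8 0;30 0 0 -4 0;30 0 0 0 0")

```text
time_s: 3.08
position: [0.6253, 0.0157, 0.0899]
tool_rot: [3.131, -0.023, 0.249]
wrist_force: [0.1, 0.1, -0.8]
opening: 0.301
```

```bash
python3 arc.py; python3 - <<'E'
from h import *
S=status.sense(); print(S)
f=eyes.grab_frame("wrist")
crop(f,140,180,350,250,2.2,"w3c.png")
E
```

```text
pose [0.62526905 0.01569329 0.08985383] yaw 14.241813408275831 F [ 0.10520773  0.11842486 -0.786061  ] r 0.14792072007368698 phi 101.99069411151004
[-15.   -3.9]
[-14.5  -5.5]
[-13.8  -7. ]
[-13.   -8.4]
[-12.   -9.7]
[-11. -11.]
[ -9.8 -12. ]
{'time_s': 3.0833, 'joint_positions': array([ 0.02741018,  0.23825396,  0.0469435 ,  1.35511811, -0.00534761,
        1.34969418]), 'joint_velocities': array([ 0.00073882,  0.00245641, -0.00505702, -0.00053839, -0.002151  ,
        0.00081542]), 'tau': array([ 4.58012579e-02, -6.24787831e+01,  4.73790300e+01, -4.60116807e-01,
       -1.51166716e-02,  1.13639464e-03]), 'position': array([0.62526905, 0.01569329, 0.08985383]), 'tool_rot': array([ 3.13103047, -0.02260172,  0.24856654]), 'wrist_force': array([ 0.10520773,  0.11842486, -0.786061  ]), 'moment': array([0.05130218, 0.03345247, 0.00827986]), 'opening': 0.3005812114694449}
```

View pics/w3c.png

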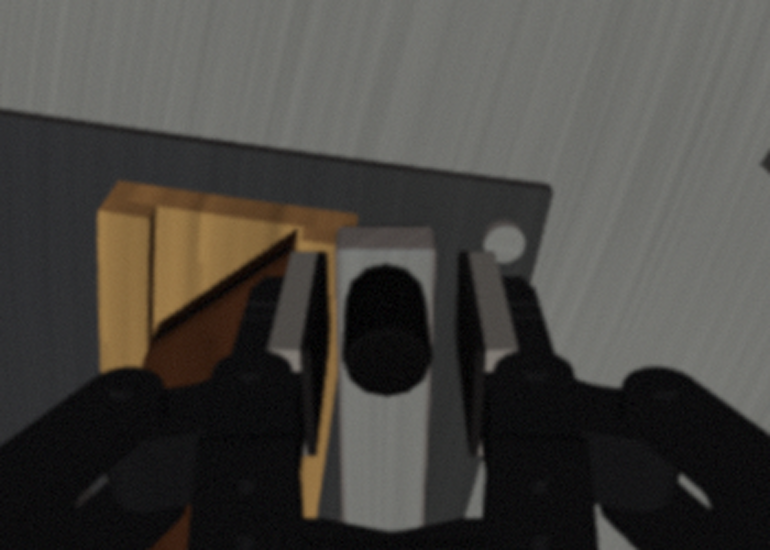

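Request:
arm_command(increments="30 -15 -4 2 6;30 -14 -5 0 6;30 -14 -7 0 6;30 -13 -8 0 6;30 -12 -10 0 6")

```text
time_s: 3.55
position: [0.5565, -0.0177, 0.0907]
tool_rot: [3.131, -0.023, 0.793]
wrist_force: [0.5, 0.2, -0.2]
opening: 0.3
```

```bash
python3 arc.py; python3 - <<'E'
from h import *
f=eyes.grab_frame("wrist")
crop(f,140,180,350,250,2.2,"w4c.png")
E
```

```text
pose [ 0.5564852  -0.01773679  0.09074048] yaw 45.4482708349714 F [ 0.50945734  0.19100337 -0.20147528] r 0.14927390097880028 phi 131.80972926979948
[-10.1 -11.9]
[ -9.8 -12. ]
[ -8.5 -13. ]
[ -7.1 -13.8]
[ -5.6 -14.4]
[ -4.1 -15. ]
[ -2.5 -15.3]
```

View pics/w4c.png

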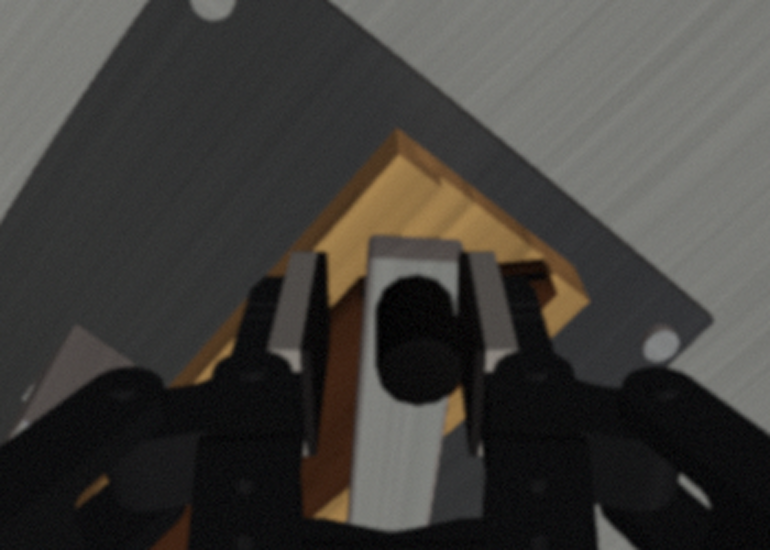

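Request:
arm_command(increments="30 -10 -12 0 6;30 -9 -12 0 6;30 -8 -13 0 6;30 -7 -14 0 6;30 -5 -14 0 6;30 -4 -15 0 6")

```text
time_s: 4.1
position: [0.5105, -0.0999, 0.0916]
tool_rot: [3.13, -0.024, 1.447]
wrist_force: [0.6, 0.8, 0.2]
opening: 0.299
```

```bash
python3 arc.py
```

```text
pose [ 0.51048266 -0.09988767  0.09155033] yaw 82.91029995992284 F [0.56473394 0.80190185 0.23563743] r 0.1484008862110194 phi 168.68671213389618
[ -1.8 -15.4]
[ -0.6 -15.5]
[  1.  -15.5]
[  2.6 -15.3]
[  4.2 -14.9]
[  5.7 -14.4]
[  7.2 -13.7]
```

Request:
arm_command(increments="30 -1 -13 0 5;30 -1 -12 0 4;30 0 -8 0 2;30 0 -6 0 0")

```text
time_s: 4.43
position: [0.5078, -0.1411, 0.0919]
tool_rot: [3.131, -0.026, 1.647]
wrist_force: [-0.4, 2.3, 1.5]
opening: 0.299
```

Request:
arm_command(increments="30 0 -5 0 0;30 0 -4 0 0;30 0 -3 0 0")

```text
time_s: 4.68
position: [0.5079, -0.1492, 0.0916]
tool_rot: [3.13, -0.038, 1.643]
wrist_force: [-0.9, 27.7, 3.9]
opening: 0.3
```

Request:
arm_command(increments="45 0 2 0 0;45 0 0 0 0;45 0 0 0 0")

```text
time_s: 4.93
position: [0.5084, -0.1463, 0.0915]
tool_rot: [3.13, -0.039, 1.64]
wrist_force: [-0.0, 0.1, 0.0]
opening: 0.452
```

Request:
arm_command(increments="45 0 0 20 0;45 0 0 30 0;45 0 30 30 0;45 0 40 30 0;45 0 40 0 0;45 0 20 0 0;45 0 0 0 0")

```text
time_s: 5.52
position: [0.5077, -0.0195, 0.202]
tool_rot: [3.129, -0.036, 1.627]
wrist_force: [1.4, 0.2, -0.4]
opening: 0.45
```

```bash
python3 - <<'E'
from h import *
S=status.sense(); f=eyes.grab_frame("wrist"); cv2.imwrite("pics/w5.png",f["image"])
print(S["position"],np.degrees(S["tool_rot"]),S["wrist_force"])
f=eyes.grab_frame("top");crop(f,270,140,180,130,4.4,"t_jig2.png")
f=eyes.grab_frame("side");crop(f,310,200,150,150,4,"s_jig2.png")
E
```

```text
[ 0.5077143  -0.01953452  0.20201319] [179.30489691  -2.03961715  93.20356923] [ 1.41603429  0.2301362  -0.35866408]
```

View pics/w5.png

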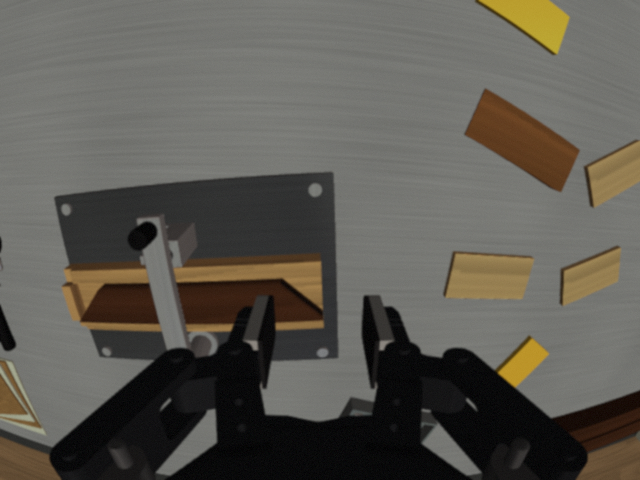

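View pics/t_jig2.png

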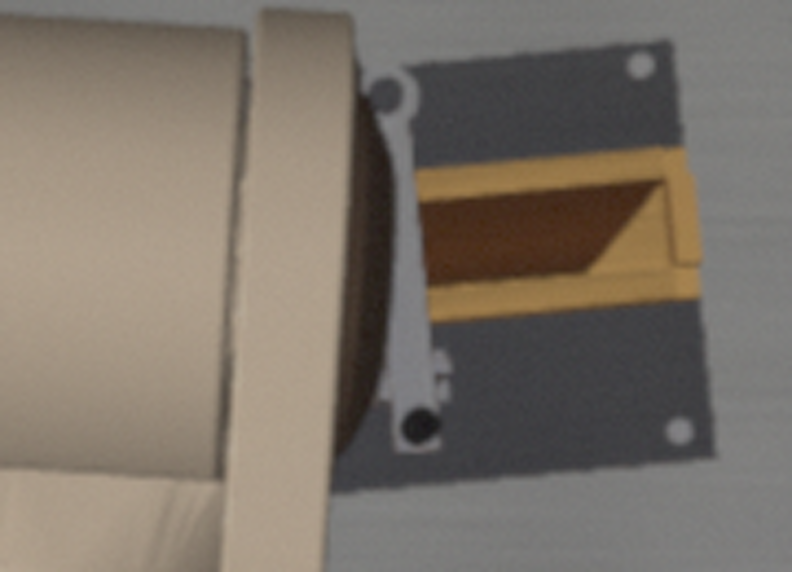

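View pics/s_jig2.png

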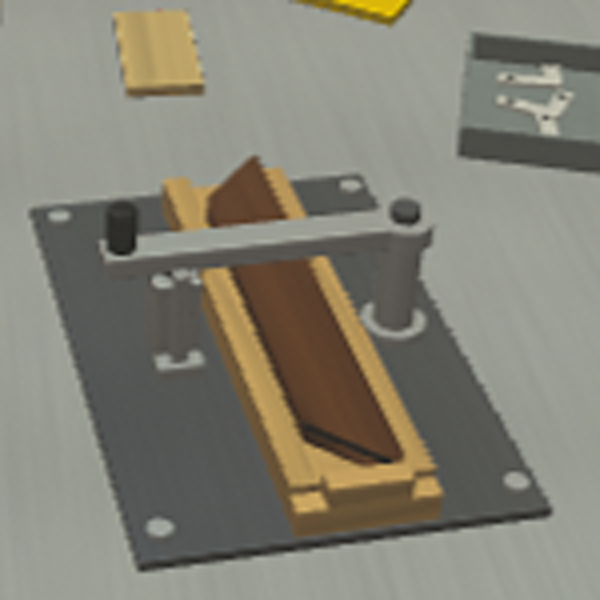

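Request:
arm_command(increments="80 5 18 0 -7;80 5 18 0 -7;80 5 18 0 -7;80 5 18 0 -7;80 5 18 0 -7;80 5 18 0 -7;80 5 18 0 -7;80 5 18 0 -7;80 5 18 0 -7;80 5 18 0 -7;80 5 18 -10 -7;80 5 18 -10 -7")

```text
time_s: 6.67
position: [0.5725, 0.1819, 0.1751]
tool_rot: [3.132, -0.028, 0.123]
wrist_force: [0.3, -0.8, -0.3]
opening: 0.8
```

```bash
python3 - <<'E'
from h import *
S=status.sense()
print(S["position"],np.degrees(S["tool_rot"]))
f=eyes.grab_frame("wrist"); cv2.imwrite("pics/w6.png",f["image"])
f=eyes.grab_frame("top");crop(f,270,140,180,130,4.4,"t_jig3.png")
print(f["image"].shape)
E
```

```text
[0.57245518 0.18190475 0.1751437 ] [179.44033545  -1.59780621   7.04570849]
(480, 640, 3)
```

View pics/w6.png

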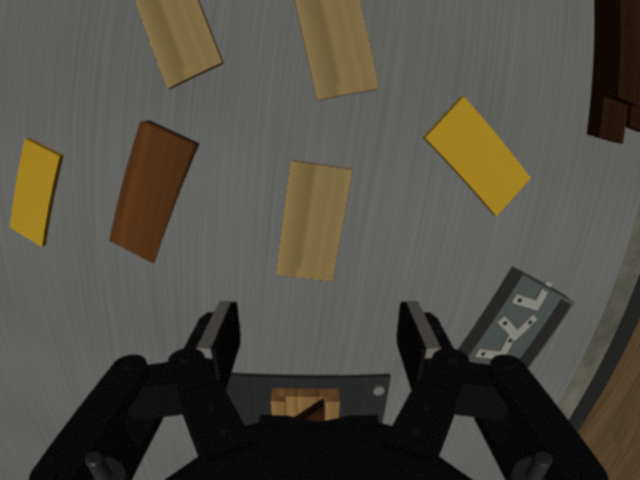

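View pics/t_jig3.png

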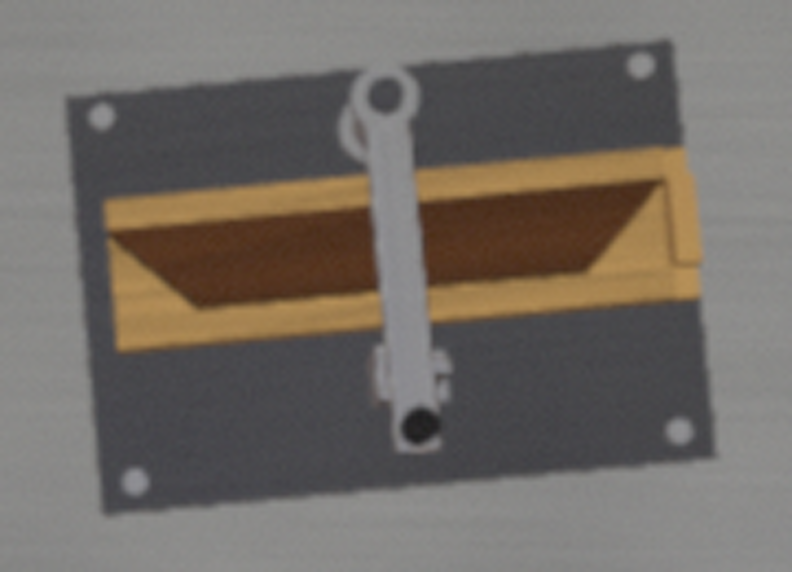

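```bash
python3 - <<'E'
from h import *
S=status.sense()
f=eyes.grab_frame("wrist"); crop(f,100,100,120,180,4,"w6w.png")
g=eyes.grab_frame("side"); crop(g,220,160,180,80,4.4,"s6.png")
P=np.array([wpx2w(f,S,p,.008)[:2] for p in [(293,161),(352,170),(331,281),(277,275)]]); print(P, P.mean(0), [np.linalg.norm(P[i]-P[i-1]) for i in range(4)])
t=eyes.grab_frame("top"); J=lambda p:(270+p[0]/4.4,140+p[1]/4.4)
k=px2w(t,J((419,425)),.101)[:2]; p=px2w(t,J((387,97)),.084)[:2]; d=k-p; print(k,p,np.hypot(*d),np.degrees(np.arctan2(d[1],d[0])))
for z in(.036,.043,.05):
  B=[px2w(t,J(q),z)[:2] for q in [(108,232),(660,181),(586,271),(197,308)]]
  a=B[0]-B[1]; b=B[3]-B[2]
  print(z,np.round(B,4).tolist(),np.degrees(np.arctan2(a[1],a[0])),np.degrees(np.arctan2(b[1],b[0])),np.hypot(*a),np.hypot(*b))
E
```

```text
[[0.54946515 0.2261837 ]
 [0.59708598 0.22480626]
 [0.59373047 0.12594601]
 [0.5460549  0.12616412]] [0.57158412 0.17577503] [np.float64(0.100077700769551), np.float64(0.047640743641324465), np.float64(0.09891717982173596), np.float64(0.04767607409524576)]
[ 0.510511  -0.1419675] [ 0.65655318 -0.12959929] 0.14656497704405985 -175.15921449687224
0.036 [[0.6043, -0.0047], [0.6284, -0.2582], [0.5867, -0.224], [0.5692, -0.0458]] 95.4187550860832 95.60055351170189 0.2545843062817251 0.17905053187849676
0.043 [[0.6032, -0.0051], [0.6271, -0.2568], [0.5857, -0.2229], [0.5683, -0.0459]] 95.41875508608318 95.60055351170188 0.25288356785059185 0.17785439325892435
0.05 [[0.602, -0.0054], [0.6258, -0.2555], [0.5846, -0.2218], [0.5674, -0.046]] 95.41875508608318 95.60055351170186 0.25118282941945846 0.17665825463935192
```

View pics/w6w.png

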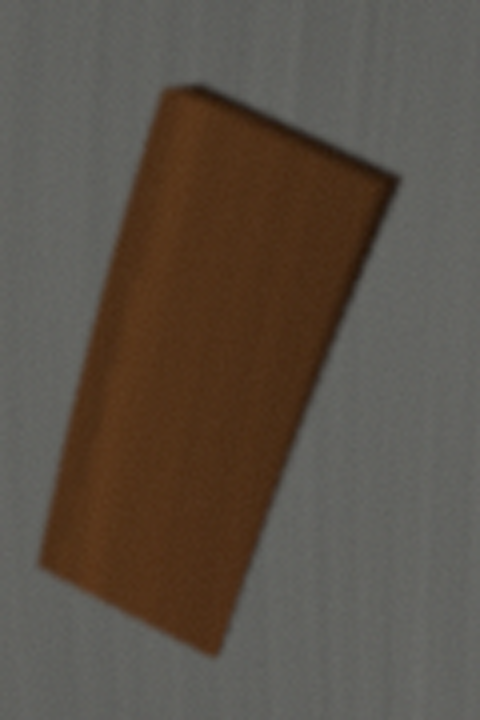

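View pics/s6.png

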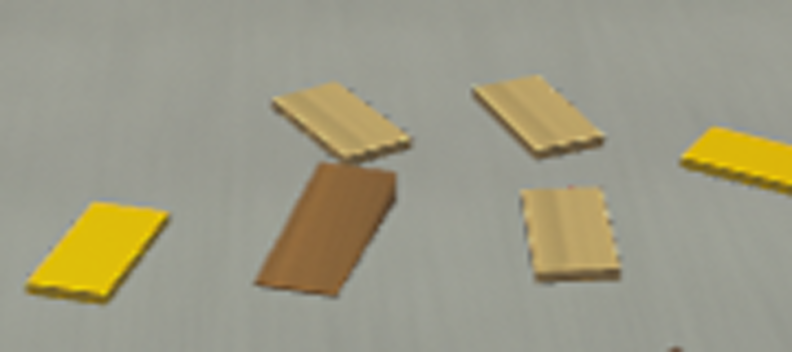

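Request:
arm_command(increments="80 0 9 -30 -4;80 0 9 -30 -4;80 0 0 -30 0;80 0 0 -25 0;80 0 0 -10 0;80 0 0 0 0")

```text
time_s: 7.42
position: [0.5744, 0.1921, 0.0528]
tool_rot: [3.133, -0.037, -0.009]
wrist_force: [-0.3, -0.1, -0.8]
opening: 0.802
```

Request:
arm_command(increments="65 -2 8 -15 -1;65 0 0 -12 0;65 0 0 -8 0;65 0 0 -3 0;65 0 0 0 0")

```text
time_s: 7.83
position: [0.5756, 0.1974, 0.0196]
tool_rot: [3.134, -0.044, -0.026]
wrist_force: [0.3, -0.5, 0.1]
opening: 0.654
```

```bash
cat > look.py <<'E'
from h import *
import sys
S=status.sense(); f=eyes.grab_frame("wrist")
crop(f,140,180,350,250,2.2,sys.argv[1])
print(S["time_s"],S["position"].round(4),np.degrees(S["tool_rot"]).round(2),S["wrist_force"].round(1),S["opening"].round(3))
E
python3 look.py w7.png
```

```text
Traceback (most recent call last):
  File "look.py", line 5, in <module>
    print(S["time_s"],S["position"].round(4),np.degrees(S["tool_rot"]).round(2),S["wrist_force"].round(1),S["opening"].round(3))
                                                                                                          ^^^^^^^^^^^^^^^^^^
AttributeError: 'float' object has no attribute 'round'
```

View pics/w7.png

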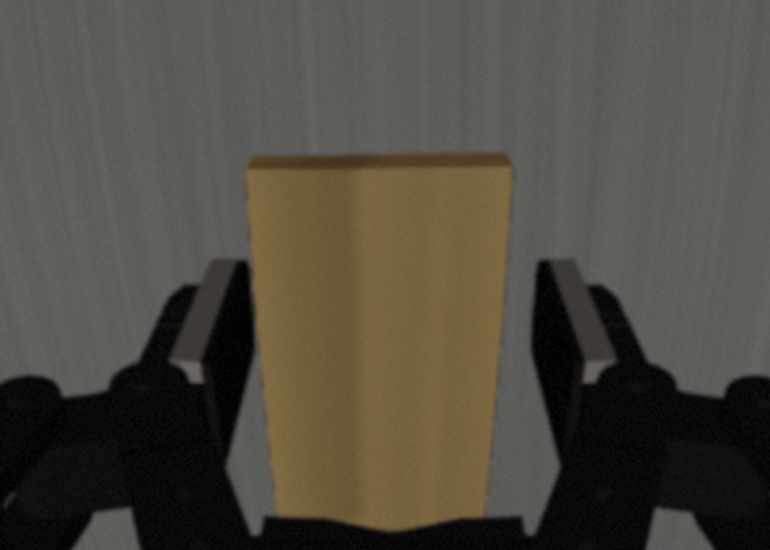

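```bash
sed -i 's/S\["opening"\].round(3)/round(S["opening"],3)/' look.py
```

Request:
arm_command(increments="65 -4 0 -3 0;65 0 0 -3 0;65 0 0 -3 0;65 0 0 0 0")

```text
time_s: 8.22
position: [0.5727, 0.1975, 0.013]
tool_rot: [3.136, -0.048, -0.025]
wrist_force: [0.2, -0.2, -0.8]
opening: 0.651
```

Request:
arm_command(increments="65 0 0 -3 0;65 0 0 -3 0;65 0 0 -2 0")

```text
time_s: 8.47
position: [0.5732, 0.1977, 0.0115]
tool_rot: [3.137, -0.051, -0.025]
wrist_force: [-6.2, -2.1, 12.0]
opening: 0.653
```

Request:
arm_command(increments="65 0 0 -2 0;65 0 0 -2 0;65 0 0 -2 0")

```text
time_s: 8.72
position: [0.5732, 0.1977, 0.0115]
tool_rot: [3.138, -0.054, -0.024]
wrist_force: [-6.9, -2.3, 18.0]
opening: 0.652
```

Request:
arm_command(increments="65 0 0 3 0;65 0 0 3 0;65 0 0 3 0;65 0 0 3 0;65 0 0 3 0;65 0 0 3 0")

```text
time_s: 9.22
position: [0.5732, 0.1979, 0.0308]
tool_rot: [3.138, -0.054, -0.024]
wrist_force: [-1.0, -0.3, -0.1]
opening: 0.652
```

```bash
python3 -c "
from h import *
S=status.sense();print(S['position'],S['tool_rot'],S['joint_positions'],S['tau'],S['wrist_force'])"
```

```text
[0.57321994 0.19789803 0.03084131] [ 3.13798957 -0.05389374 -0.0237605 ] [ 0.34255304  0.19549972 -0.11972968  1.2065318  -0.02265994  1.93665128] [ 5.39223288e-05 -5.84467864e+01  4.59337234e+01 -7.33543765e-01
 -7.33052753e-02 -1.74653419e-04] [-1.02028258 -0.3499464  -0.13395413]
```

Request:
arm_command(increments="65 0 0 40 0;65 0 0 40 0")

```text
time_s: 9.38
position: [0.5687, 0.1963, 0.1041]
tool_rot: [3.133, -0.041, -0.023]
wrist_force: [1.1, 0.4, 0.9]
opening: 0.647
```

Request:
arm_command(increments="65 0 0 0 0")

```text
time_s: 9.47
position: [0.5711, 0.1971, 0.1114]
tool_rot: [3.136, -0.049, -0.024]
wrist_force: [0.8, 0.5, 0.3]
opening: 0.651
```

Request:
arm_command(increments="65 0 0 -40 0")

```text
time_s: 9.55
position: [0.5756, 0.1988, 0.0803]
tool_rot: [3.141, -0.062, -0.024]
wrist_force: [1.0, 0.6, -0.2]
opening: 0.652
```

Request:
arm_command(increments="65 0 0 0 0")

```text
time_s: 9.63
position: [0.5731, 0.1979, 0.0745]
tool_rot: [3.138, -0.054, -0.024]
wrist_force: [-2.0, -0.5, -2.1]
opening: 0.649
```

Request:
arm_command(increments="65 0 0 41 0;65 0 0 41 0;65 0 0 41 0;65 0 0 0 0")

```text
time_s: 9.97
position: [0.5688, 0.1963, 0.2004]
tool_rot: [3.135, -0.045, -0.023]
wrist_force: [1.6, -0.2, 1.3]
opening: 0.654
```

Request:
arm_command(increments="65 0 0 -6 0;65 0 0 -6 0;65 0 0 -6 0;65 0 0 -6 0;65 0 0 -6 0;65 0 0 -6 0")

```text
time_s: 10.47
position: [0.5686, 0.1962, 0.1628]
tool_rot: [3.135, -0.046, -0.024]
wrist_force: [-0.5, -0.1, -0.0]
opening: 0.652
```

Request:
arm_command(increments="65 0 0 41 0;65 0 0 -41 0;65 0 0 41 0;65 0 0 -41 0;65 0 0 0 0")

```text
time_s: 10.88
position: [0.5553, 0.1915, 0.1584]
tool_rot: [3.114, 0.01, -0.023]
wrist_force: [-1.1, -0.8, -1.7]
opening: 0.651
```

Request:
arm_command(increments="65 8 4 -6 0;65 8 4 -12 0;65 0 0 -14 0;65 0 0 -14 0;65 0 0 -14 0;65 0 0 -14 0;65 0 0 -14 0;65 0 0 -12 0;65 0 0 -10 0;65 0 0 -8 0;65 0 0 -6 0;65 0 0 -4 0")

```text
time_s: 11.88
position: [0.5772, 0.2021, 0.0245]
tool_rot: [3.117, 0.001, -0.023]
wrist_force: [-0.1, 0.6, 0.5]
opening: 0.649
```

Request:
arm_command(increments="65 -4 -2 -4 0;65 0 0 -4 0;65 0 0 -4 0;65 0 0 0 0")

```text
time_s: 12.22
position: [0.5731, 0.2, 0.0116]
tool_rot: [3.117, 0.0, -0.023]
wrist_force: [-1.1, 0.3, -0.2]
opening: 0.65
```

```bash
python3 look.py w8.png
```

```text
12.2167 [0.5731 0.2    0.0116] [178.61   0.    -1.31] [-1.1  0.3 -0.2] 0.65
```

View pics/w8.png

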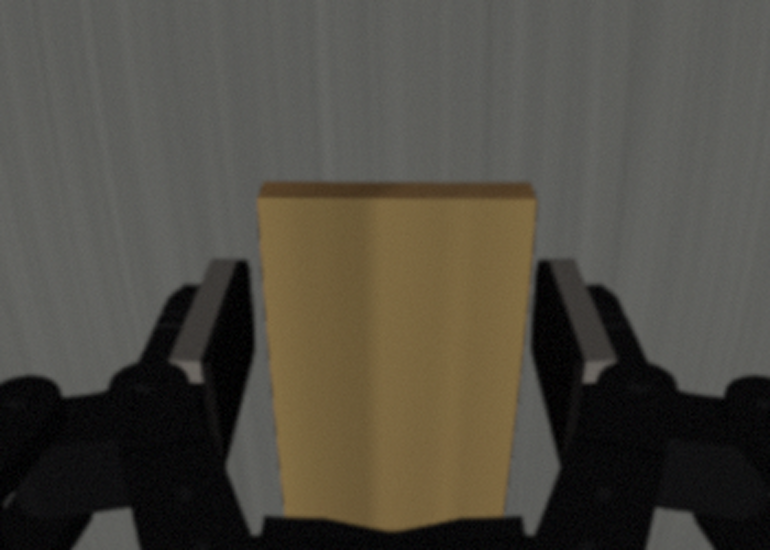

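Request:
arm_command(increments="60 0 0 0 0;56 0 0 0 0;50 0 0 0 0;50 0 0 0 0;50 0 0 0 0", newtons=50)

```text
time_s: 12.68
position: [0.5743, 0.2004, 0.0139]
tool_rot: [3.118, -0.003, -0.023]
wrist_force: [-0.5, 0.7, -0.1]
opening: 0.565
```

Request:
arm_command(increments="50 0 0 8 0;50 0 0 14 0;50 0 0 16 0;50 0 -14 16 2;50 1 -20 16 2;50 1 -20 12 2;50 1 -20 8 1;50 1 -20 0 0;50 1 -20 0 0;50 1 -20 0 0;50 1 -20 0 0;50 1 -20 0 0")

```text
time_s: 13.68
position: [0.5816, 0.0228, 0.1155]
tool_rot: [3.118, -0.007, 0.112]
wrist_force: [0.7, -0.1, -0.7]
opening: 0.561
```

Request:
arm_command(increments="50 2 -18 0 -1;50 2 -18 0 0;50 1 -14 0 0;50 0 -8 0 0;50 0 0 0 0")

```text
time_s: 14.1
position: [0.5868, -0.0417, 0.1192]
tool_rot: [3.117, -0.01, 0.09]
wrist_force: [-0.0, 0.1, -1.3]
opening: 0.567
```

```bash
python3 look.py w9.png; python3 - <<'E'
from h import *
g=eyes.grab_frame("side"); crop(g,310,160,150,150,4,"s9.png")
E
```

```text
14.1 [ 0.5868 -0.0417  0.1192] [178.56  -0.59   5.17] [-0.   0.1 -1.3] 0.567
```

View pics/w9.png

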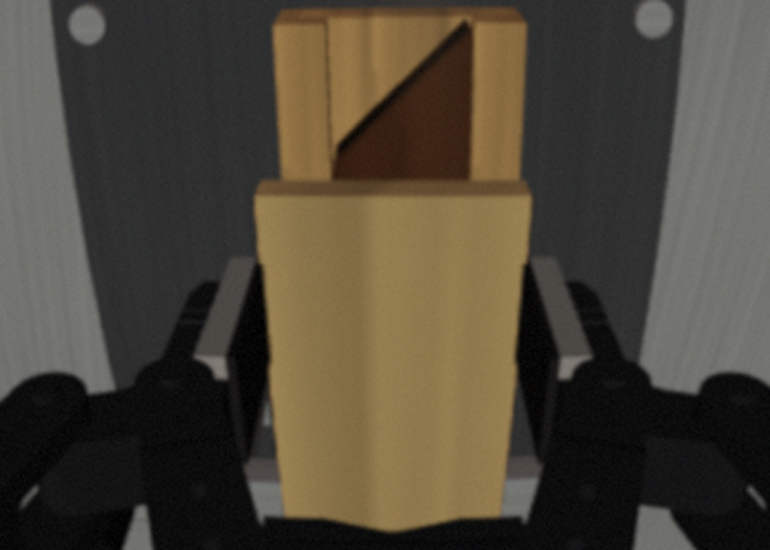

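View pics/s9.png

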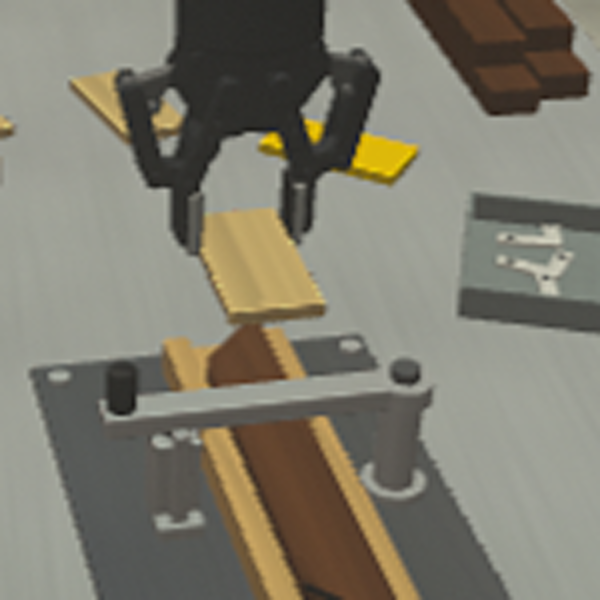

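Request:
arm_command(increments="50 0 3 -8 0;50 0 1 -12 0;50 0 0 -12 0;50 0 0 -8 0;50 0 0 -5 0;50 0 0 -3 0")

```text
time_s: 14.7
position: [0.5859, -0.0318, 0.0653]
tool_rot: [3.118, -0.009, 0.096]
wrist_force: [-0.8, 0.5, -1.3]
opening: 0.566
```

Request:
arm_command(increments="50 1 -4 -3 0;50 0 0 -3 0;50 0 0 -2 0")

```text
time_s: 14.95
position: [0.5865, -0.0358, 0.0555]
tool_rot: [3.118, -0.007, 0.097]
wrist_force: [-0.5, -0.9, -0.7]
opening: 0.563
```

Request:
arm_command(increments="50 0 0 -3 0;50 0 0 -2 0")

```text
time_s: 15.12
position: [0.5868, -0.0361, 0.0513]
tool_rot: [3.118, -0.008, 0.096]
wrist_force: [-9.7, 2.2, 20.8]
opening: 0.565
```

Request:
arm_command(increments="50 0 0 4 0;50 1 -8 0 0;50 1 -12 0 0;50 1 -12 0 0;50 1 -8 0 0;50 0 0 0 0")

```text
time_s: 15.62
position: [0.5919, -0.0807, 0.0564]
tool_rot: [3.117, -0.011, 0.096]
wrist_force: [-0.1, 0.2, 0.0]
opening: 0.566
```

```bash
python3 look.py w10.png; python3 - <<'E'
from h import *
g=eyes.grab_frame("side"); crop(g,310,160,150,150,4,"s10.png")
E
```

```text
15.6167 [ 0.5919 -0.0807  0.0564] [178.6   -0.62   5.52] [-0.1  0.2  0. ] 0.566
```

View pics/s10.png

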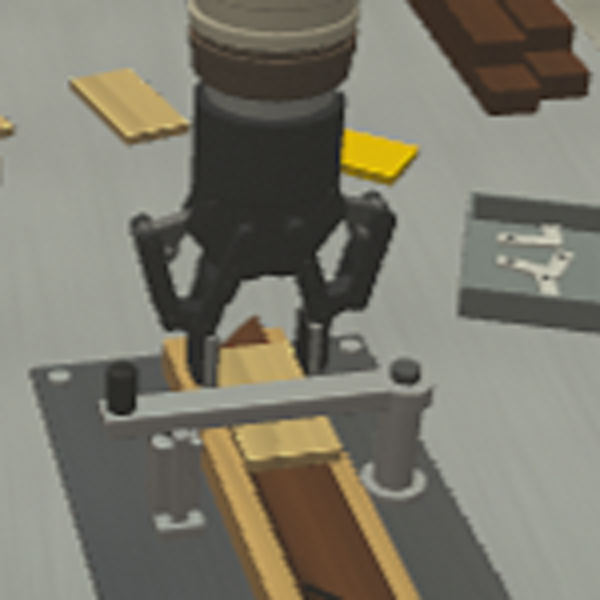

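Request:
arm_command(increments="50 0 -5 -3 0;50 0 0 -3 0;50 0 0 0 0")

```text
time_s: 15.97
position: [0.592, -0.0854, 0.0517]
tool_rot: [3.116, -0.012, 0.096]
wrist_force: [-0.2, -0.6, -1.1]
opening: 0.565
```

Request:
arm_command(increments="50 0 0 -2 0;50 0 0 0 0")

```text
time_s: 16.13
position: [0.5923, -0.0854, 0.0521]
tool_rot: [3.116, -0.014, 0.097]
wrist_force: [0.5, 1.0, -1.6]
opening: 0.565
```

Request:
arm_command(increments="66 0 0 0 0;68 0 0 0 0;68 0 0 0 0;70 0 0 14 0;70 0 4 20 0;70 0 10 24 0;70 0 10 24 0")

```text
time_s: 16.72
position: [0.5881, -0.0608, 0.1276]
tool_rot: [3.118, -0.001, 0.096]
wrist_force: [0.4, 0.6, -1.1]
opening: 0.7
```

```bash
python3 look.py w11.png
```

```text
16.7167 [ 0.5881 -0.0608  0.1276] [ 1.7867e+02 -6.0000e-02  5.5100e+00] [ 0.4  0.6 -1.1] 0.7
```

View pics/w11.png

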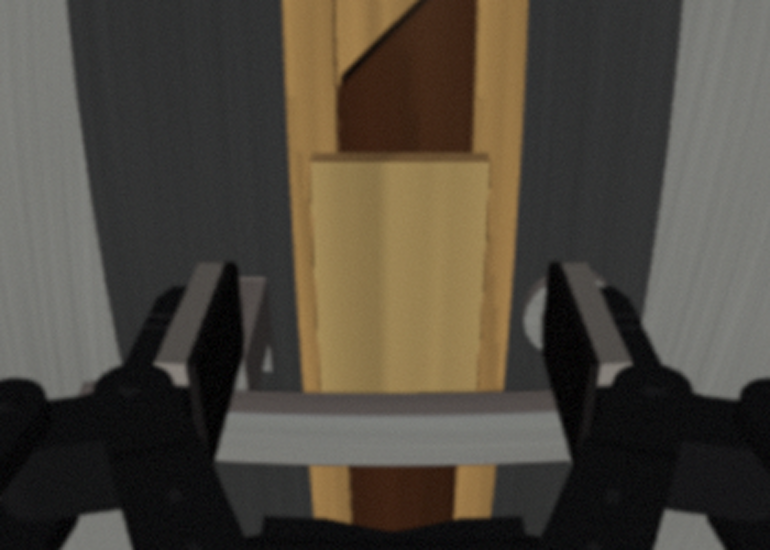

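Request:
arm_command(increments="70 0 20 10 0;70 -2 30 0 2;70 -2 34 0 2;70 -2 36 0 2;70 -2 36 0 2;70 -2 36 0 2;70 -2 36 0 2;70 -2 36 0 1;70 -2 36 0 0;70 -2 32 0 0;70 -2 24 0 0;70 -2 12 0 0")

```text
time_s: 17.77
position: [0.5655, 0.3241, 0.1416]
tool_rot: [3.116, -0.011, 0.333]
wrist_force: [0.7, -0.1, -1.3]
opening: 0.699
```

Request:
arm_command(increments="70 0 0 0 0")

```text
time_s: 17.85
position: [0.5647, 0.3264, 0.1406]
tool_rot: [3.117, -0.01, 0.335]
wrist_force: [0.2, 0.5, -0.4]
opening: 0.699
```

```bash
python3 look.py w12.png; python3 - <<'E'
from h import *
S=status.sense(); f=eyes.grab_frame("wrist"); cv2.imwrite("pics/w12f.png",f["image"])
E
```

```text
17.85 [0.5647 0.3264 0.1406] [178.57  -0.56  19.22] [ 0.2  0.5 -0.4] 0.699
```

View pics/w12f.png

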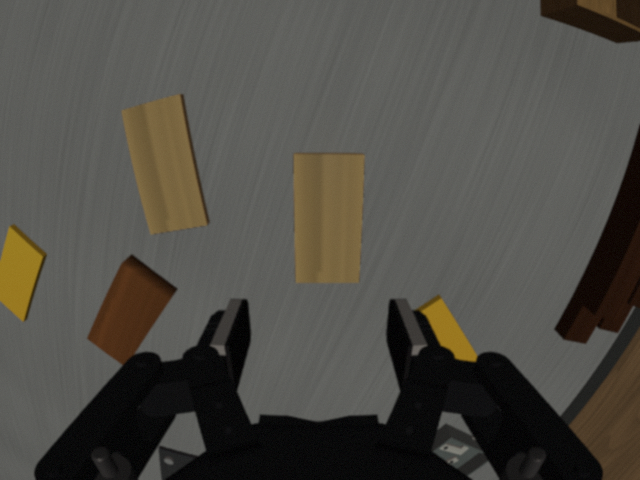

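```bash
python3 - <<'E'
from h import *
S=status.sense()
f=eyes.grab_frame("wrist")
P=np.array([wpx2w(f,S,p,.008)[:2] for p in [(293,154),(364,154),(359,283),(296,283)]]); d=P[0]-P[3]+P[1]-P[2]
print(P.mean(0),[np.linalg.norm(P[i]-P[i-1]).round(4) for i in range(4)],np.degrees(np.arctan2(d[1],d[0])))
E
```

```text
[0.57168665 0.32920361] [np.float64(0.1005), np.float64(0.05), np.float64(0.101), np.float64(0.0497)] 109.16560080657325
```

Request:
arm_command(increments="68 0 8 -8 0;68 -1 10 -14 0;68 0 8 -16 0;68 0 0 -16 0;68 0 0 -16 0;68 0 0 -14 0;68 0 0 -12 0;68 0 0 -8 0;68 0 0 -4 0;68 0 0 0 0")

```text
time_s: 18.83
position: [0.5652, 0.3444, 0.0201]
tool_rot: [3.115, -0.008, 0.321]
wrist_force: [-0.0, 0.3, -1.1]
opening: 0.68
```

```bash
python3 look.py w13.png
```

```text
18.8333 [0.5652 0.3444 0.0201] [178.48  -0.45  18.36] [-0.   0.3 -1.1] 0.68
```

View pics/w13.png

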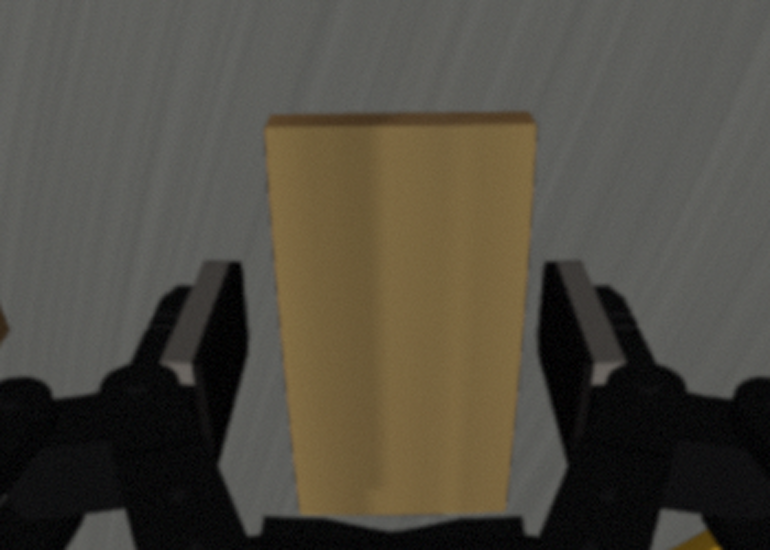

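Request:
arm_command(increments="65 -2 8 -3 1;65 0 0 -3 0;65 0 0 -2 0;65 0 0 0 0")

```text
time_s: 19.22
position: [0.5644, 0.3542, 0.0145]
tool_rot: [3.116, -0.012, 0.34]
wrist_force: [0.3, 0.2, -0.1]
opening: 0.649
```

Request:
arm_command(increments="60 0 0 0 0;56 0 0 0 0;50 0 0 0 0;50 0 0 0 0;50 0 0 0 0")

```text
time_s: 19.63
position: [0.565, 0.3547, 0.016]
tool_rot: [3.117, -0.014, 0.34]
wrist_force: [0.2, -0.0, -0.8]
opening: 0.558
```

Request:
arm_command(increments="50 0 0 8 0;50 0 0 14 0;50 0 0 16 0;50 0 0 16 0;50 0 0 16 0;50 0 0 14 0;50 0 -10 10 0;50 0 -20 0 -2;50 0 -30 0 -3;50 2 -36 0 -3;50 2 -36 0 -3;50 2 -36 0 -3")

```text
time_s: 20.63
position: [0.5686, 0.1836, 0.1188]
tool_rot: [3.118, -0.016, 0.095]
wrist_force: [1.6, 0.6, -1.3]
opening: 0.559
```

Request:
arm_command(increments="50 3 -36 0 0;50 3 -36 0 0;50 3 -36 0 0;50 3 -36 0 0;50 3 -30 0 0;50 1 -16 0 0;50 0 -8 0 0;50 0 0 0 0")

```text
time_s: 21.3
position: [0.5805, -0.0355, 0.1225]
tool_rot: [3.115, -0.018, 0.083]
wrist_force: [-0.0, 0.4, 1.1]
opening: 0.56
```

```bash
python3 look.py w14.png
```

```text
21.3 [ 0.5805 -0.0355  0.1225] [178.49  -1.04   4.76] [-0.   0.4  1.1] 0.56
```

View pics/w14.png

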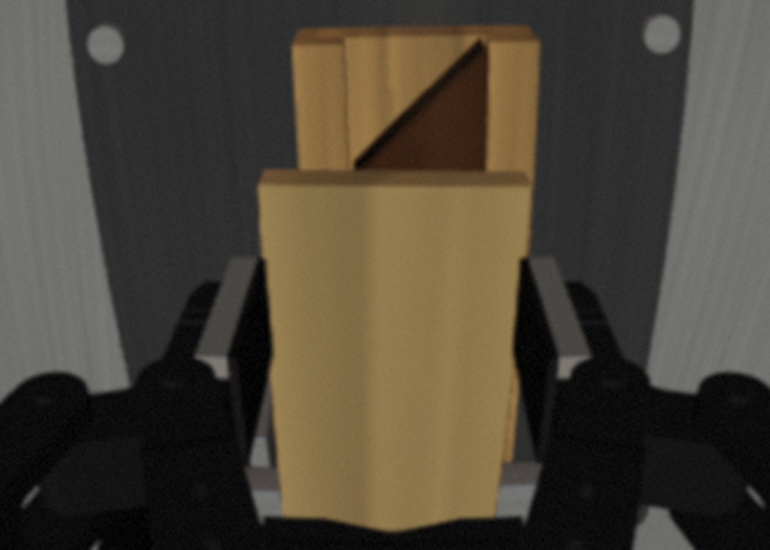

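Request:
arm_command(increments="50 4 3 -8 1;50 3 3 -12 0;50 0 0 -12 0;50 0 0 -10 0;50 0 0 -6 0;50 0 0 -3 0;50 0 0 0 0")

```text
time_s: 21.93
position: [0.5868, -0.0218, 0.0638]
tool_rot: [3.117, -0.015, 0.11]
wrist_force: [0.2, 0.7, -0.8]
opening: 0.56
```

Request:
arm_command(increments="50 0 0 -3 -1;50 0 0 -2 0")

```text
time_s: 22.1
position: [0.5871, -0.0214, 0.0593]
tool_rot: [3.117, -0.016, 0.092]
wrist_force: [-4.5, 0.9, 8.7]
opening: 0.562
```

Request:
arm_command(increments="50 0 0 4 0;50 1 -10 0 0;50 1 -12 0 0;50 1 -12 0 0;50 1 -10 0 0;50 0 -5 0 0;50 0 0 0 0")

```text
time_s: 22.68
position: [0.5922, -0.0771, 0.065]
tool_rot: [3.116, -0.019, 0.089]
wrist_force: [-0.7, 0.6, 0.2]
opening: 0.559
```

```bash
python3 look.py w15.png; python3 - <<'E'
from h import *
g=eyes.grab_frame("side"); crop(g,310,160,150,150,4,"s15.png")
E
```

```text
22.6833 [ 0.5922 -0.0771  0.065 ] [178.51  -1.07   5.12] [-0.7  0.6  0.2] 0.559
```

View pics/s15.png

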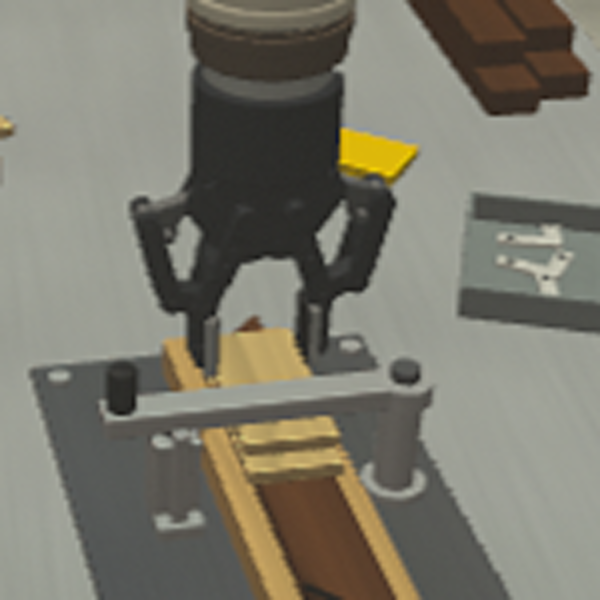

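Request:
arm_command(increments="50 1 -8 0 0;50 0 0 -3 0;50 0 0 -3 0;50 0 0 0 0")

```text
time_s: 23.12
position: [0.5937, -0.084, 0.0627]
tool_rot: [3.116, -0.021, 0.091]
wrist_force: [0.7, 0.2, -0.0]
opening: 0.558
```

Request:
arm_command(increments="50 0 0 -4 0;50 0 0 0 0")

```text
time_s: 23.28
position: [0.5946, -0.0838, 0.0628]
tool_rot: [3.115, -0.026, 0.092]
wrist_force: [-0.3, -0.1, -0.9]
opening: 0.559
```

Request:
arm_command(increments="50 -1 0 -6 0")

```text
time_s: 23.37
position: [0.5953, -0.0837, 0.0606]
tool_rot: [3.113, -0.031, 0.092]
wrist_force: [-24.1, 3.6, 70.4]
opening: 0.561
```

Request:
arm_command(increments="50 0 0 2 0;60 0 0 0 0;68 0 0 0 0;70 0 0 0 0")

```text
time_s: 23.7
position: [0.5964, -0.0828, 0.0643]
tool_rot: [3.113, -0.035, 0.094]
wrist_force: [-0.2, 0.6, 0.8]
opening: 0.7
```

Request:
arm_command(increments="70 0 0 14 0;70 0 4 20 0;70 0 12 24 0;70 0 12 24 0;70 0 0 0 0")

```text
time_s: 24.12
position: [0.5931, -0.0536, 0.1426]
tool_rot: [3.115, -0.024, 0.093]
wrist_force: [0.9, 0.5, -0.3]
opening: 0.699
```

```bash
python3 look.py w16.png
```

```text
24.1167 [ 0.5931 -0.0536  0.1426] [178.48  -1.4    5.31] [ 0.9  0.5 -0.3] 0.699
```

View pics/w16.png

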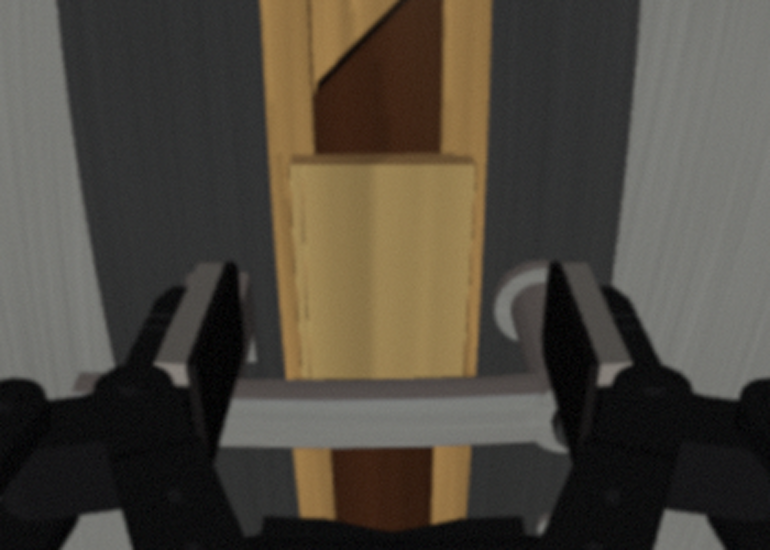

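Request:
arm_command(increments="72 -10 20 0 -3;72 -14 26 0 -4;72 -14 28 0 -4;72 -14 28 0 -4;72 -14 28 0 -4;72 -14 28 0 -4;72 -14 28 0 -2;72 -14 28 0 0;72 -14 26 0 0;72 -10 16 0 0;72 -4 6 0 0;72 0 0 0 0")

```text
time_s: 25.17
position: [0.445, 0.2136, 0.122]
tool_rot: [3.103, -0.005, -0.369]
wrist_force: [0.3, 0.9, -0.2]
opening: 0.724
```

```bash
python3 look.py w17.png; python3 - <<'E'
from h import *
S=status.sense(); f=eyes.grab_frame("wrist"); crop(f,140,60,350,270,2.2,"w17f.png")
E
```

```text
25.1667 [0.445  0.2136 0.122 ] [177.81  -0.31 -21.17] [ 0.3  0.9 -0.2] 0.724
```

View pics/w17f.png

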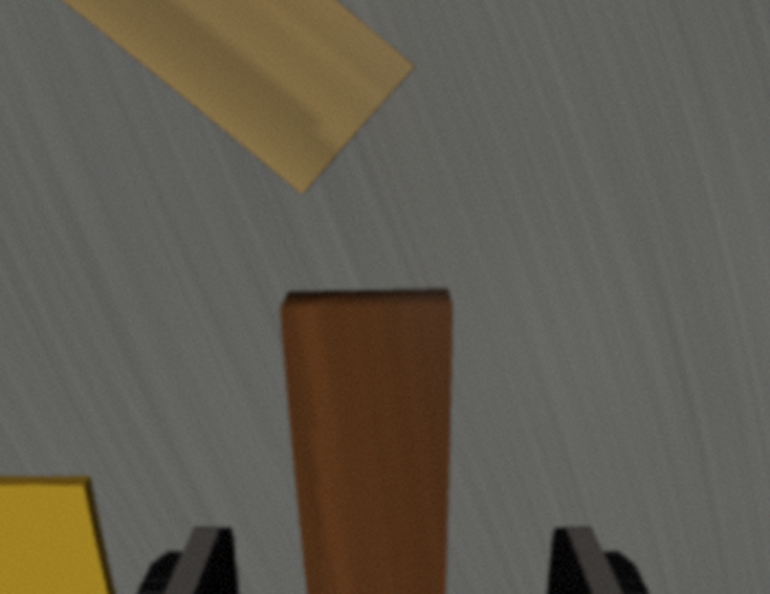

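```bash
python3 - <<'E'
from h import *
S=status.sense(); f=eyes.grab_frame("wrist")
g=lambda p:(140+p[0]/2.2,60+p[1]/2.2)
for q,z in (((285,306),.02),((451,302),.02),((290,293),0),((449,290),0)): print(wpx2w(f,S,g(q),z))
a=wpx2w(f,S,g((285,306)),.02);b=wpx2w(f,S,g((451,302)),.02)
m=(a+b)/2; d=b-a; print(m,np.hypot(*d[:2]),np.degrees(np.arctan2(d[1],d[0])))
E
```

```text
[0.4262905  0.24819035 0.02      ]
[0.47161909 0.23166312 0.02      ]
[0.42509691 0.24748966 0.        ]
[0.47196975 0.23010508 0.        ]
[0.44895479 0.23992674 0.02      ] 0.048247603292702515 -20.03232917006356
```

Request:
arm_command(increments="68 -2 4 -8 1;68 0 5 -14 0;68 0 2 -16 0;68 0 0 -16 0;68 0 0 -16 0;68 0 0 -12 0;68 0 0 -8 0;68 0 0 -4 0;68 0 0 0 0")

```text
time_s: 26.07
position: [0.4493, 0.2186, 0.0276]
tool_rot: [3.111, -0.009, -0.359]
wrist_force: [-1.5, -0.7, 3.1]
opening: 0.684
```

```bash
python3 look.py w18.png
```

```text
26.0667 [0.4493 0.2186 0.0276] [178.23  -0.51 -20.56] [-1.5 -0.7  3.1] 0.684
```

View pics/w18.png

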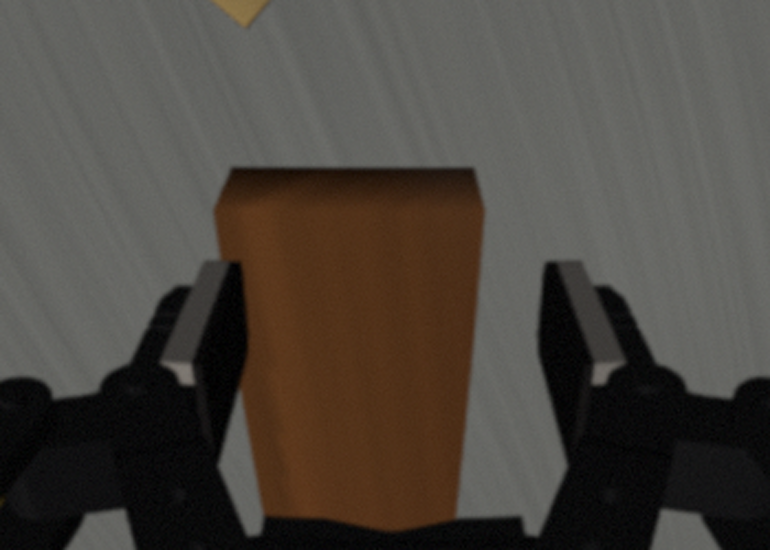

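Request:
arm_command(increments="74 0 0 10 0;74 -3 2 4 0;74 -4 3 0 0;72 0 0 0 0")

```text
time_s: 26.45
position: [0.4435, 0.2226, 0.0431]
tool_rot: [3.112, -0.011, -0.361]
wrist_force: [-0.0, -0.5, -0.3]
opening: 0.724
```

```bash
python3 look.py w19.png
```

```text
26.45 [0.4435 0.2226 0.0431] [178.31  -0.62 -20.7 ] [-0.  -0.5 -0.3] 0.724
```

View pics/w19.png

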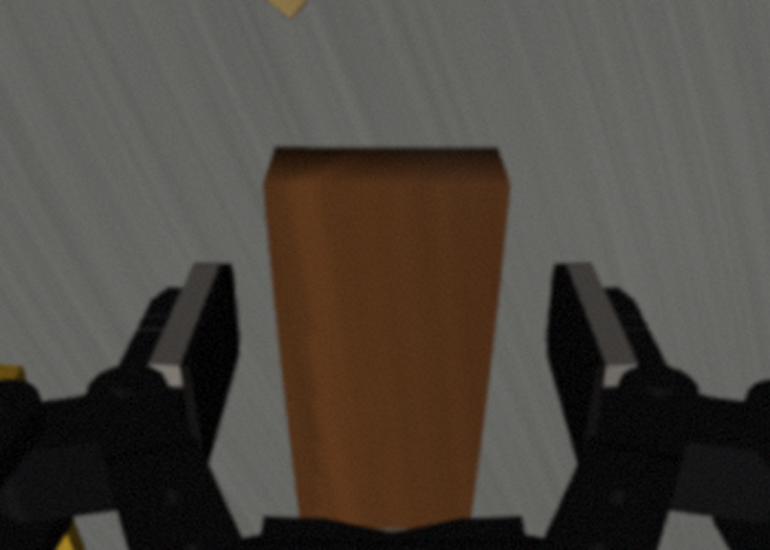

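Request:
arm_command(increments="70 0 0 -9 0;70 -1 0 -9 0;70 -1 0 -5 0;70 0 0 0 0")

```text
time_s: 26.83
position: [0.4409, 0.2223, 0.0163]
tool_rot: [3.111, -0.01, -0.36]
wrist_force: [-0.1, 0.7, 0.6]
opening: 0.699
```

Grip, firmly, since it must hold under push.

Request:
arm_command(increments="62 0 0 0 0;56 0 0 0 0;50 0 0 0 0;50 0 0 0 0;50 0 0 0 0", newtons=90)

```text
time_s: 27.25
position: [0.4406, 0.2221, 0.0159]
tool_rot: [3.11, -0.01, -0.36]
wrist_force: [0.3, -0.7, -1.2]
opening: 0.557
```

```bash
python3 look.py w20.png
```

```text
27.25 [0.4406 0.2221 0.0159] [178.2   -0.55 -20.64] [ 0.3 -0.7 -1.2] 0.557
```

View pics/w20.png

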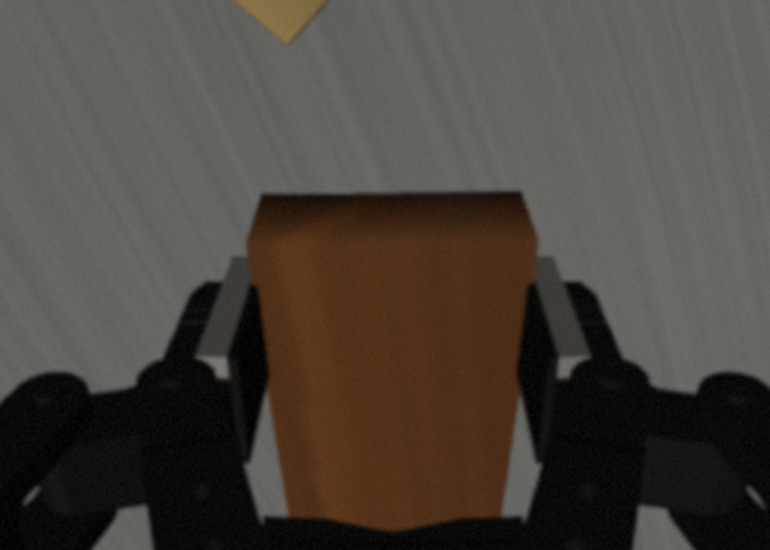

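Request:
arm_command(increments="50 0 0 8 0;50 0 0 14 0;50 0 0 18 0;50 2 -4 20 2;50 6 -10 20 3;50 12 -18 18 4;50 14 -22 10 4;50 14 -24 4 4;50 14 -24 0 4;50 14 -24 0 3;50 14 -24 0 2;50 14 -20 0 0")

```text
time_s: 28.3
position: [0.5452, 0.0473, 0.1405]
tool_rot: [3.107, -0.014, 0.125]
wrist_force: [0.7, -0.4, -1.3]
opening: 0.56
```

Request:
arm_command(increments="50 10 -12 0 -1;50 10 -12 0 -1;50 10 -12 0 0;50 6 -6 0 0;50 0 0 0 0")

```text
time_s: 28.72
position: [0.5845, -0.0018, 0.1429]
tool_rot: [3.106, -0.016, 0.083]
wrist_force: [0.2, 0.5, 0.1]
opening: 0.557
```

```bash
python3 look.py w21.png;  python3 - <<'E'
from h import *
S=status.sense();O=np.array([.5967,-.1345]);d=S["position"][:2]-O;print(d@[.9954,.0959],d@[-.0959,.9954])
g=eyes.grab_frame("side"); crop(g,310,160,150,150,4,"s21.png")
E
```

```text
28.7167 [ 0.5845 -0.0018  0.1429] [177.99  -0.89   4.77] [0.2 0.5 0.1] 0.557
0.0001488499015547835 0.13386770779367504
```

View pics/w21.png

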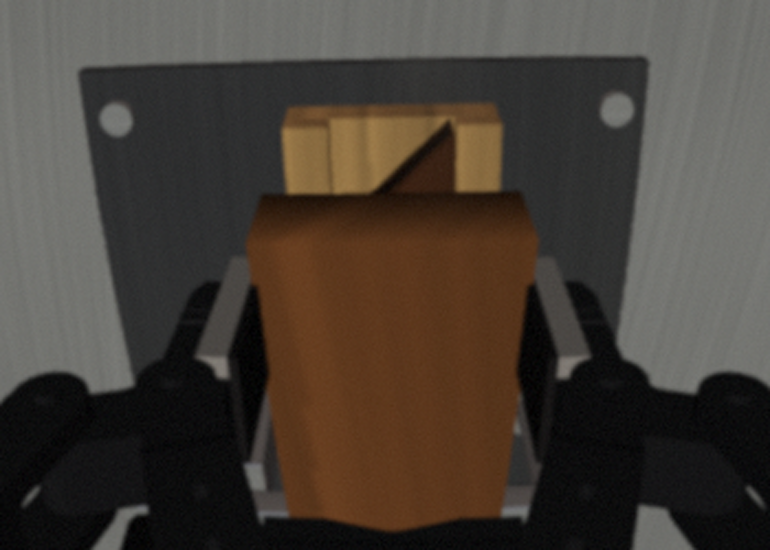

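View pics/s21.png

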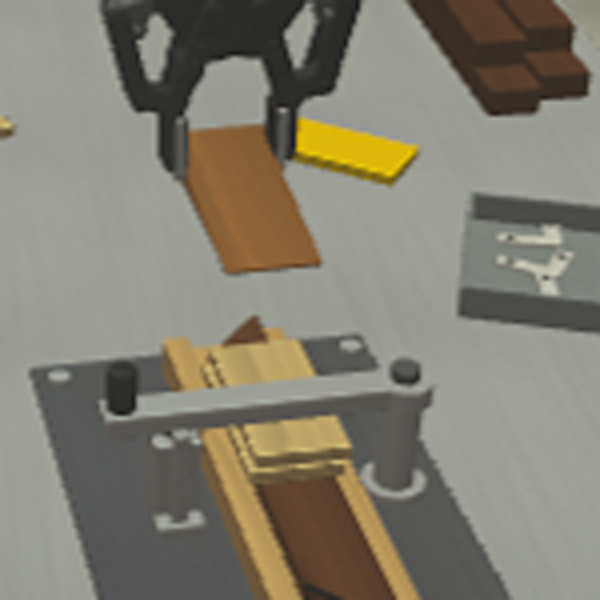

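Request:
arm_command(increments="50 0 0 -10 1;50 0 0 -14 0;50 0 -3 -14 0;50 0 -3 -12 0;50 0 -3 -8 0;50 0 0 -4 0;50 0 0 0 0")

```text
time_s: 29.4
position: [0.5805, -0.0053, 0.0762]
tool_rot: [3.108, -0.015, 0.113]
wrist_force: [-0.7, -0.3, -0.4]
opening: 0.561
```

Request:
arm_command(increments="50 4 0 -6 -1;50 0 0 0 0")

```text
time_s: 29.57
position: [0.5849, -0.0051, 0.0704]
tool_rot: [3.108, -0.016, 0.094]
wrist_force: [0.3, -0.5, -0.5]
opening: 0.558
```

```bash
python3 look.py w22.png;  python3 - <<'E'
from h import *
S=status.sense();O=np.array([.5967,-.1345]);d=S["position"][:2]-O;print(d@[.9954,.0959],d@[-.0959,.9954])
g=eyes.grab_frame("side"); crop(g,350,200,100,100,6,"s22.png")
E
```

```text
29.5667 [ 0.5849 -0.0051  0.0704] [178.06  -0.89   5.39] [ 0.3 -0.5 -0.5] 0.558
0.0007338680807154824 0.12994489243164628
```

View pics/s22.png

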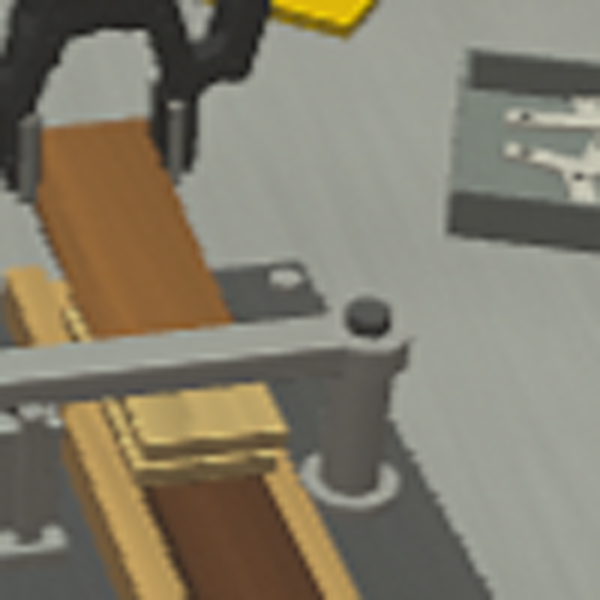

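Request:
arm_command(increments="50 1 -9 0 0;50 1 -12 0 0;50 1 -12 0 0;50 1 -10 0 0;50 0 -6 0 0;50 0 0 0 0")

```text
time_s: 30.17
position: [0.5901, -0.0601, 0.073]
tool_rot: [3.107, -0.019, 0.095]
wrist_force: [0.6, 0.3, -3.0]
opening: 0.562
```

```bash
cat > jig.py <<'E'
from h import *
import sys
S=status.sense();O=np.array([.5967,-.1345]);d=S["position"][:2]-O;print(S["time_s"],"jig xy",(d@[.9954,.0959]).round(4),(d@[-.0959,.9954]).round(4),S["position"].round(4),S["tool_rot"].round(3),S["wrist_force"].round(1),S["moment"].round(2))
g=eyes.grab_frame("side"); crop(g,350,200,100,100,6,sys.argv[1])
E
python3 jig.py s23.png
```

```text
30.1667 jig xy 0.0005 0.0747 [ 0.5901 -0.0601  0.073 ] [ 3.107 -0.019  0.095] [ 0.6  0.3 -3. ] [ 0.3   0.1  -0.01]
```

View pics/s23.png

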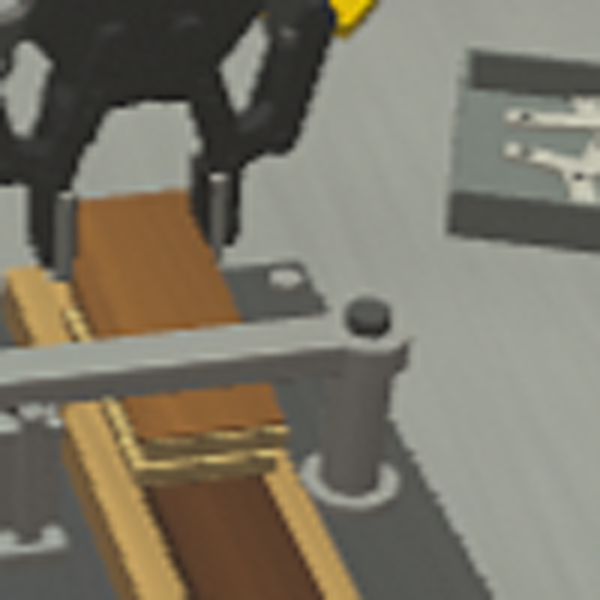

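Request:
arm_command(increments="50 0 0 -4 0;50 0 0 0 0")

```text
time_s: 30.38
position: [0.5907, -0.0598, 0.0708]
tool_rot: [3.108, -0.021, 0.094]
wrist_force: [0.1, 0.2, -0.5]
opening: 0.56
```

Request:
arm_command(increments="50 0 -4 -3 0;50 0 -3 0 0")

```text
time_s: 30.55
position: [0.5921, -0.0645, 0.0714]
tool_rot: [3.111, -0.027, 0.097]
wrist_force: [-0.5, -0.1, -1.0]
opening: 0.558
```

Request:
arm_command(increments="50 0 0 -5 0;50 0 0 0 0")

```text
time_s: 30.72
position: [0.593, -0.0645, 0.0716]
tool_rot: [3.109, -0.032, 0.097]
wrist_force: [-0.2, 0.3, -1.7]
opening: 0.557
```

Request:
arm_command(increments="50 -1 0 -7 0")

```text
time_s: 30.8
position: [0.5939, -0.0644, 0.0693]
tool_rot: [3.107, -0.038, 0.098]
wrist_force: [-28.3, 3.8, 77.8]
opening: 0.558
```

Request:
arm_command(increments="50 0 0 0 0")

```text
time_s: 30.88
position: [0.5946, -0.0643, 0.0713]
tool_rot: [3.106, -0.041, 0.098]
wrist_force: [-0.1, -0.8, -1.2]
opening: 0.558
```

```bash
python3 jig.py s24.png
```

```text
30.8833 jig xy 0.0046 0.0701 [ 0.5946 -0.0643  0.0713] [ 3.106 -0.041  0.098] [-0.1 -0.8 -1.2] [ 0.09  0.04 -0.01]
```

View pics/s24.png

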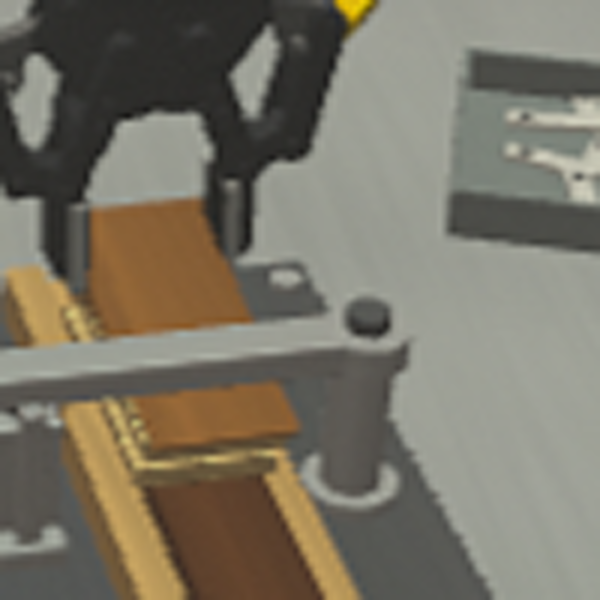

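Request:
arm_command(increments="50 -1 8 2 0;50 -2 14 0 0;50 -2 16 0 0;50 -2 16 0 0;50 -2 12 0 0;50 0 4 10 0;50 0 0 16 0;50 0 0 20 0;50 0 0 16 0;50 0 0 0 0")

```text
time_s: 31.77
position: [0.5804, 0.0167, 0.1329]
tool_rot: [3.107, -0.031, 0.102]
wrist_force: [0.4, -0.1, -0.5]
opening: 0.561
```

Request:
arm_command(increments="50 0 0 35 0;50 0 0 -35 0;50 0 0 0 0")

```text
time_s: 32.02
position: [0.5801, 0.0176, 0.1331]
tool_rot: [3.107, -0.029, 0.103]
wrist_force: [-2.0, -0.7, -5.3]
opening: 0.561
```

Request:
arm_command(increments="50 0 0 41 0;50 0 0 -41 0;50 0 0 41 0;50 0 0 -41 0;50 0 0 0 0")

```text
time_s: 32.43
position: [0.5692, 0.0175, 0.1327]
tool_rot: [3.109, 0.01, 0.103]
wrist_force: [-0.4, 0.6, -1.9]
opening: 0.56
```

Request:
arm_command(increments="50 4 -4 -8 -1;50 4 -6 -12 0;50 4 -6 -14 0;50 0 -4 -12 0;50 0 0 -8 0;50 0 0 0 0")

```text
time_s: 32.93
position: [0.5881, -0.0047, 0.0827]
tool_rot: [3.108, -0.004, 0.083]
wrist_force: [-0.5, -0.9, -0.9]
opening: 0.562
```

```bash
python3 jig.py s25.png
```

```text
32.9333 jig xy 0.0039 0.13 [ 0.5881 -0.0047  0.0827] [ 3.108 -0.004  0.083] [-0.5 -0.9 -0.9] [ 0.07  0.04 -0.03]
```

Request:
arm_command(increments="50 -3 0 -8 1;50 0 0 -6 0;50 0 0 0 0")

```text
time_s: 33.23
position: [0.5861, -0.0044, 0.0703]
tool_rot: [3.107, -0.008, 0.103]
wrist_force: [-0.3, 0.6, -0.4]
opening: 0.558
```

Request:
arm_command(increments="50 0 -10 -1 0;50 1 -12 -1 0;50 1 -12 -1 0;50 1 -12 -1 0;50 0 -6 -1 0")

```text
time_s: 33.65
position: [0.5919, -0.0585, 0.0699]
tool_rot: [3.108, -0.017, 0.108]
wrist_force: [0.0, 2.9, 6.1]
opening: 0.554
```

```bash
python3 jig.py s26.png
```

```text
33.65 jig xy 0.0025 0.0761 [ 0.5919 -0.0585  0.0699] [ 3.108 -0.017  0.108] [0.  2.9 6.1] [ 0.54 -0.2   0.05]
```

View pics/s26.png

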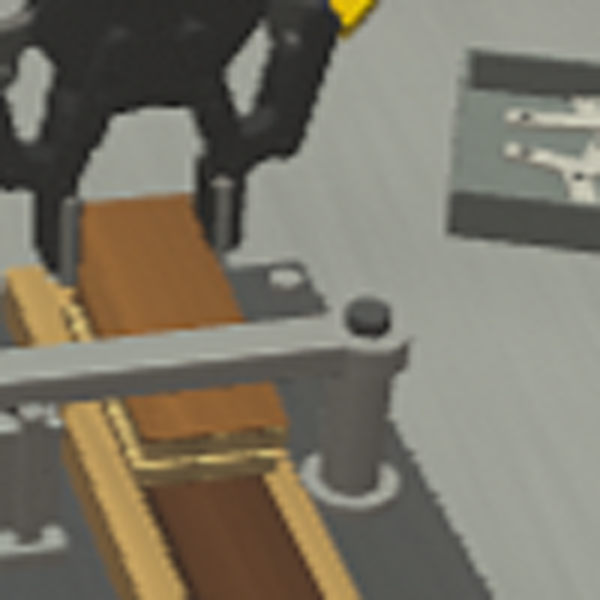

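Request:
arm_command(increments="50 0 -6 0 0;50 1 -6 0 0")

```text
time_s: 33.87
position: [0.5928, -0.0727, 0.0701]
tool_rot: [3.107, -0.017, 0.106]
wrist_force: [0.9, 0.7, 0.6]
opening: 0.557
```

```bash
python3 jig.py s27.png
```

```text
33.8667 jig xy 0.002 0.0619 [ 0.5928 -0.0727  0.0701] [ 3.107 -0.017  0.106] [0.9 0.7 0.6] [ 0.28 -0.06  0.02]
```

Small pushes now, watching the force.

Request:
arm_command(increments="50 0 -4 0 0;50 0 -4 0 0")

```text
time_s: 34.08
position: [0.5931, -0.0796, 0.0699]
tool_rot: [3.113, -0.018, 0.107]
wrist_force: [-1.7, 21.5, 4.3]
opening: 0.56
```

```bash
python3 jig.py s28.png; python3 look.py w28.png; python3 -c "
from h import *
print(status.sense()['wrist_force'])
f=eyes.grab_frame('top');crop(f,270,140,180,130,4.4,'t28.png')"
```

```text
34.0833 jig xy 0.0016 0.055 [ 0.5931 -0.0796  0.0699] [ 3.113 -0.018  0.107] [-1.7 21.5  4.3] [ 4.34 -0.47  0.08]
34.1333 [ 0.5931 -0.0798  0.0699] [178.37  -1.04   6.12] [-0.6 11.6  2.7] 0.565
[-0.90628916  9.34201344  2.73440718]
```

View pics/s28.png

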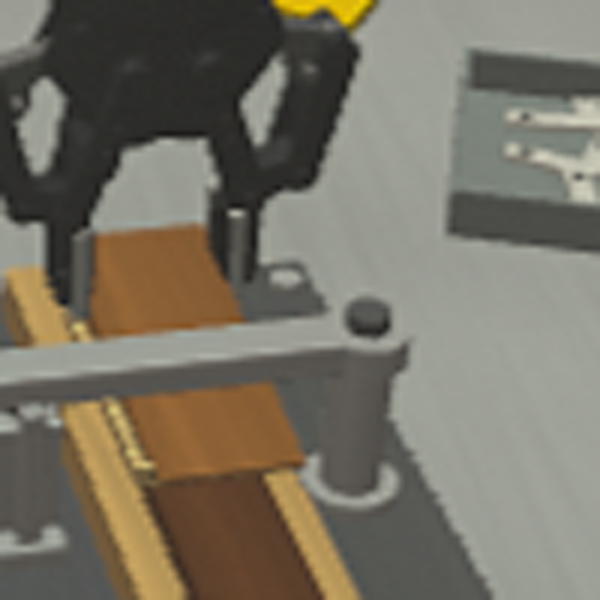

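View pics/w28.png

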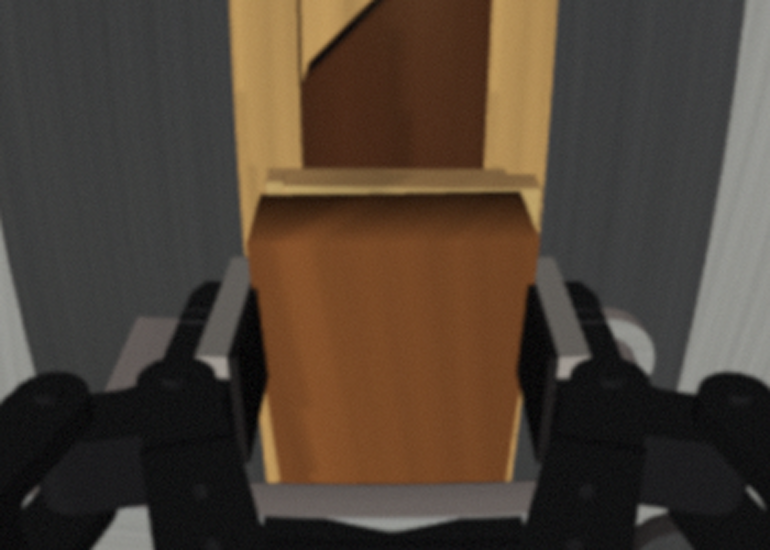

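View pics/t28.png

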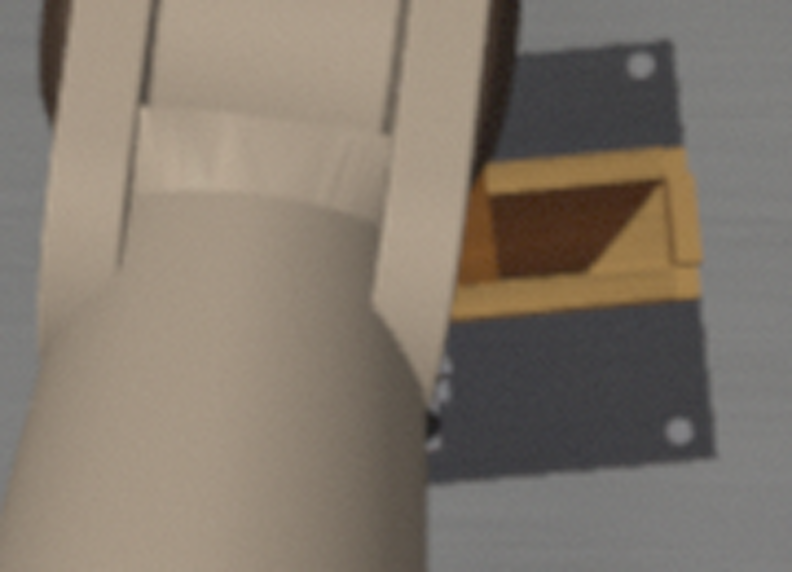

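Request:
arm_command(increments="50 0 -5 0 0")

```text
time_s: 34.32
position: [0.5931, -0.081, 0.0699]
tool_rot: [3.119, -0.019, 0.11]
wrist_force: [-2.3, 31.0, 4.9]
opening: 0.556
```

```bash
for i in 1 2 3; do python3 jig.py s29.png; done
```

```text
34.3167 jig xy 0.0016 0.0536 [ 0.5931 -0.081   0.0699] [ 3.119 -0.019  0.11 ] [-2.3 31.   4.9] [ 6.08 -0.35  0.02]
34.3667 jig xy 0.0016 0.0534 [ 0.5931 -0.0812  0.0699] [ 3.12  -0.019  0.11 ] [-1.2 21.8  3.5] [ 4.24 -0.47  0.  ]
34.4167 jig xy 0.0015 0.0534 [ 0.5931 -0.0812  0.0699] [ 3.119 -0.019  0.11 ] [-2.  20.7  3.1] [ 4.11 -0.58  0.07]
```

View pics/s29.png

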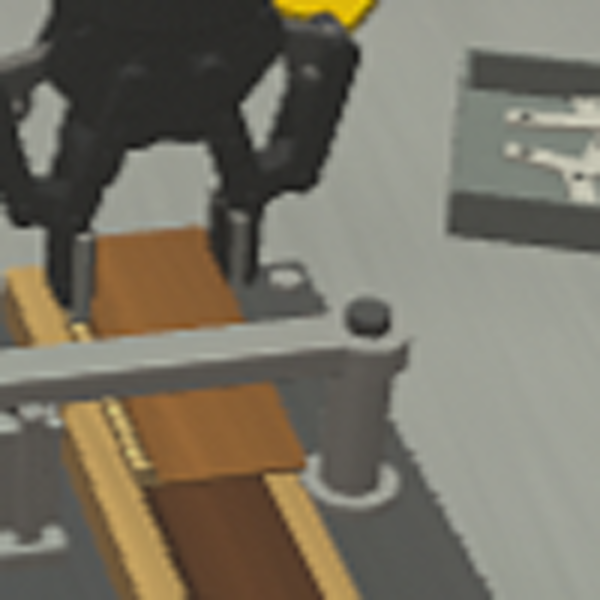

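```bash
python3 jig.py s30.png; python3 -c "
from h import *
g=eyes.grab_frame('side'); crop(g,310,190,150,150,4,'s31.png')"; python3 look.py w31.png
```

```text
34.4667 jig xy 0.0016 0.0534 [ 0.5931 -0.0812  0.0699] [ 3.119 -0.019  0.11 ] [-2.  20.7  3.2] [ 4.02 -0.53  0.03]
34.5667 [ 0.5931 -0.0812  0.0699] [178.68  -1.07   6.29] [-2.8 20.   3.6] 0.559
```

View pics/s31.png

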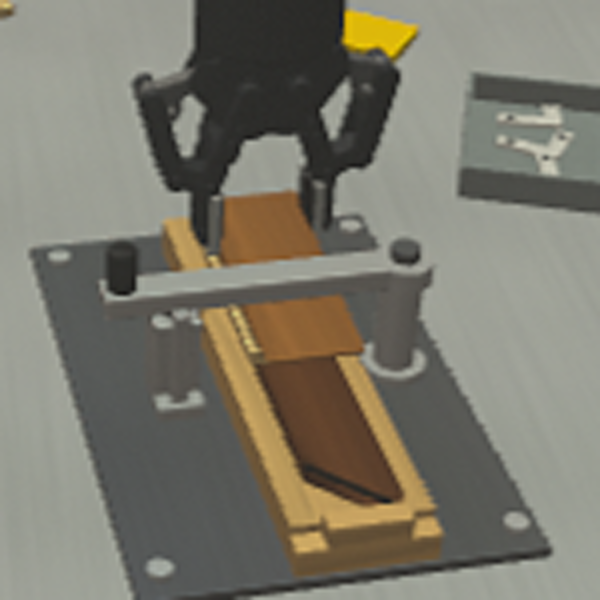

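View pics/w31.png

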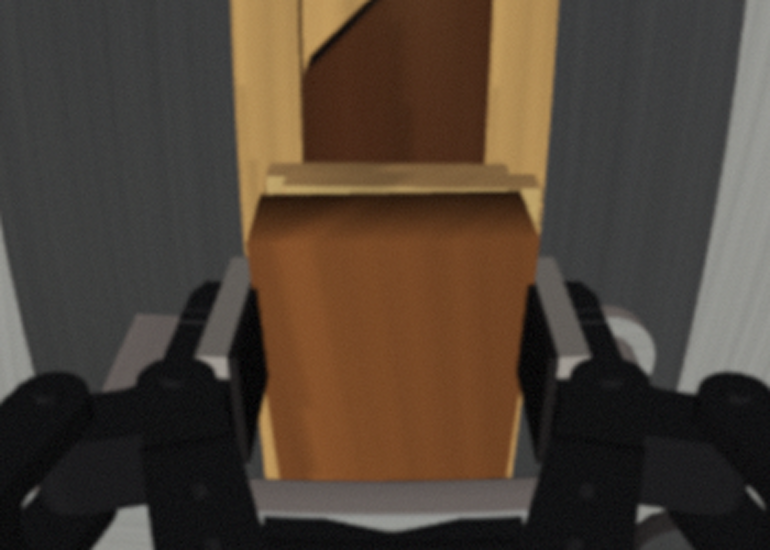

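The side view shows the keeper still shut with the wedge centred under it on both packers. The push holds steady at about 20 N and the wedge isn't moving, so I'm handing in.

```bash
python3 -c "
from h import *
print(r.close_job()); S=status.sense(); print(S['time_s'],S['wrist_force'],S['position'])"
```

```text
the job is handed in; nothing more can be done
None
the job is handed in; nothing more can be done
```

The keeper is shut, two packers are in, and the wedge is tight on top of them. I handed the job in at about 34.6 s, with the gripper still holding the wedge and pressing it in.

- **Keeper:** I swung it shut by its knob until it met the stop (about 28 N). The top and side pictures afterwards show it square across the bar. I judged the catch from those and the stop force; I did not feel a separate click.
- **Gap:** Touching the bar with the first packer gave a gap of about 27 to 28 mm. Two packers left about 11 mm for the wedge.
- **Wedge:** It went tight about 57 mm in from its thin end, which matches 11 mm left. The last push peaked at 31 N, then held steady at about 20 N with no movement. The wedge had not shifted in the grip.
- **What went wrong on the way:**
  - The tool kept tilting by a degree or two, so I levelled it in the air twice.
  - The first wedge entry went in tilted, so I backed it out and repeated it.
  - Two touch-downs were harder than I wanted, briefly 70 N and 78 N on the stack. That is under the 120 N wrist limit.
  - The upper packer sits a few millimetres off the lower one sideways.
- **Not checked:** The hand-in gives no verdict, and I could not read the forces after it.

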